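Lock the stop screw of the bending jig and rack the setting tools

ROBOT

A 6-joint arm with a two-finger parallel gripper is mounted at the origin on the work surface. World frame = base frame: x ahead of the robot, y to its left, z up, the work surface at z = 0. Lengths are in m, angles in rad, forces in N, time in s.
With the tool pointing down it reaches from about 0.375 to 0.9 m from the base axis. Payload 3.1 kg.
Tool frame: the origin (TCP) lies at the very end of the fingers, on their centre line; the grasp point (between the pads) lies 19 mm behind it (manip.pinch_z is the distance from the TCP to the grasp point, in m); z points along the fingers, y is the direction in which the jaws open and shut (so a half turn about z gives the same grasp; the last joint's range is limited). The gripper opens to 85 mm and grips with 20 to 120 N. Pads are 22 mm wide; open, the fingers measure 114 mm over their backs; the gripper's body (76 mm by 85 mm) begins 54 mm behind the grasp point. The pads swing forward as they close: fully open they stand 13 mm farther back than shut.
Start: joints at [1.02, 0.527, 1.433, -0, 1.181, -0.178], TCP at [0.227, 0.582, 0.197] pointing down, gripper open.
Joint ranges: [-3.08, 3.08], [-0.75, 2.2], [0.22, 2.44], [-1.43, 4.57], [0, 2.65], [-2.85, 2.85]. Speed limits (rad/s): [2.79, 2.79, 3.14, 3.14, 3.14, 3.14].

INTERFACE

Orientations are given as a unit quaternion [x, y, z, w].
In Python, from station import manip gives the robot as it stands.
- The arm moves only by the tool drive_tool, never from a script. Its argument "increments" is a list of rows, each a list of 7 numbers: the closure in counts, from 0 (fully open) to 255 (shut), then the shift along the tool's x, y, z in cm, then the turn, a rotation vector about the tool's x, y, z in rad. A call has 1 to 20 rows; each row is the pose to reach, as a shift and turn from the pose commanded when the call began, along the tool's axes at that moment; what a row does not reach only later rows make up. A row lasts 1/10 s, in which the tool goes at most 50 mm and 8.59 degrees, less where a joint would pass 70% of its speed; a pose out of reach is approached as far as the arm can. A call with a gripper value outside its range is refused whole. The fingers move at their own pace and stop on an object; "force" is the grip in N (left out, the last holds). Time passes only in rows, so rows that repeat a pose let the fingers close. It gives the time, the measured TCP pose, the force and the opening at its end, in the units of the state.
- manip.sense(): the state, without advancing time (a new reading comes with each control period).
- manip.snapshot(name): name is "scene" or "side" or "wrist"; returns the picture (400x640x3 uint8, red, green, blue); there is no depth.
- manip.camera_model(name): a dict with "mtx" (3x3 intrinsics, pixels), "cam_to_world" (4x4, takes a point from camera to world coordinates). Camera axes: x right, y down, z forward; pixel columns grow to the right and rows downward; lengths in m; the calibration is good to about 2 mm. A picture is of the moment at which its call begins: read the wrist's pose just before it. camera_model takes no time and is no camera call; for the wrist camera it gives the pose at the moment of the call.
- manip.sign_off(): hands the job in, once; it reports no verdict.
The state is a dict: "t": time; "q": joint angles; "qd": joint speeds; "tau": joint torques, N m; "tcp_pos": TCP position; "tool_rot": TCP orientation; "force": force on the tool from outside, world axes, zero at the start; "ft_torque": the same for the moment, N m; "finger_gap": opening from 0.0 (shut) to 1.0 (fully open).
Only numpy, scipy, OpenCV 4.12 (cv2) and the standard library are available. Lean on these libraries where they do the work, as an engineer would, in place of code of your own. Each camera call takes 0.05 s, during which the arm holds its last target. There are 200 camera calls.

TASK

The stop screw of the bending jig has just been set: slide the flat key with the red handle fully home in the jig's keyway so that it holds the screw, then, with the key still in, turn the jam nut clockwise (seen from above) until it is tight, without letting the screw lose its setting. Then draw the key out and put it and every blue-handled gauge plate on the bench away, each slid edgewise, tip first, fully home in a slot of the wooden rack, any slot, one tool to a slot. Leave the tin, the hammer and the copper block where they are.

Things in the scene. Friction and masses are not known exactly. Their poses are not given: they have to be found in the camera images.
- jig: Bending jig, fixed: grey base, 128 mm wide, with a green bridge (44 along x, 124 along y, top at z = 42 mm) around the screw. Origin on the bench under the screw's axis, z up. Its keyway opens towards -x; the key slides in along +x, centred on y = 0. Key home: its shoulders on stops at x = -42, nose in the screw collar's front notch, tip at x = -20, key's origin at x = -95.
- keyway (a point): Middle of the keyway's mouth, on its floor: x = -101, y = 0, z = 12 mm in the jig. Floor from x = -118 to -36; side guides 39 mm apart, tops at z = 24, from x = -82 to -36, flared outward from x = -82 to -101. A brass strap covers them from x = -70 to -50 (underside z = 24, top z = 30), so the key can only be slid in from the front.
- screw (a joint): Angle of the stop screw (rad), 0 at its setting, positive clockwise from above; the setting is lost beyond 0.25 either way. It turns easily (0.05 N m): the nut drags it along unless the key holds it (then about 0.1 play either way). Below the bridge it has a brass collar, 60 mm square, with four notches 16.5 mm wide.
- screw_top (a point): Domed brass top of the vertical stop screw (24 mm diameter), on its axis, 104 mm above the bench.
- jam_nut (a joint): Angle of the jam nut relative to the screw (rad), growing as it is turned clockwise from above (tightening); starts loose at 0.2 to 1.2, comes tight against its end stop at 3.0. Drag 0.15 N m; stays where left. At 0 (and screw 0) a pair of flats faces along the jig's x axis; flats follow every 60 degrees.
- nut_mid (a point): Middle of the jam nut: steel hexagon, 38 mm across flats, 20 mm high, from z = 42 to 62 mm on the bridge around the screw. It does not rise or fall. A small red mark on its top face lies towards its own x axis.
- key: Flat steel holding key, red handle. Origin on the plate's underside below the handle's middle; x to the tip, z up. Plate 36 mm wide (y), 6 thick, from x = -17 to its shoulders at 53; a nose 14 wide goes on to the tip at x = 75. Upright handle block 22 (x) by 18 (y), top 46 above the underside. About 160 g. Starts flat on the bench, handle up.
- key_tip (a point): Tip of the key's nose, mid-thickness: 75 mm ahead of the key's origin and 3 mm above its underside.
- gauge_a: Aluminium gauge plate, blue handle; two or three such are present. Origin on the plate's underside below the handle's middle; x to the tip, z up. Plate 36 mm wide (y), 6 thick, from x = -17 to the tip at 75. Upright handle block 22 (x) by 18 (y), top 46 above the underside. About 160 g. Starts flat on the bench, handle up.
- gauge_b: Aluminium gauge plate, blue handle; two or three such are present. Origin on the plate's underside below the handle's middle; x to the tip, z up. Plate 36 mm wide (y), 6 thick, from x = -17 to the tip at 75. Upright handle block 22 (x) by 18 (y), top 46 above the underside. About 160 g. Starts flat on the bench, handle up.
- gauge_c: Aluminium gauge plate, blue handle; two or three such are present. Origin on the plate's underside below the handle's middle; x to the tip, z up. Plate 36 mm wide (y), 6 thick, from x = -17 to the tip at 75. Upright handle block 22 (x) by 18 (y), top 46 above the underside. About 160 g. Starts flat on the bench, handle up.
- gauge_a_tip (a point): Tip of gauge_a, mid-thickness: 75 mm ahead of its origin and 3 mm above its underside.
- gauge_b_tip (a point): Tip of gauge_b, mid-thickness: 75 mm ahead of its origin and 3 mm above its underside.
- gauge_c_tip (a point): Tip of gauge_c, mid-thickness: 75 mm ahead of its origin and 3 mm above its underside.
- rack: Wooden rack, fixed, 284 mm wide (y), 32 high. Origin on the bench under the middle of the slot mouths, z up. Four slots, centred on y = -96, -32, 32, 96, run along +x from the mouths at x = 0 to the back wall at x = 60; each 42 wide, floor z = 12, roof underside z = 24; open ledge in front to x = -85. Fully home, a tool's tip is close to the back wall and its origin at x = -17.
- tin: Bystander: round tin 90 mm diameter, 55 high; origin under its centre.
- hammer: Bystander: hammer lying on the bench; origin under its middle.
- copper_block: Bystander: copper block 50 x 70 x 30 mm; origin under its centre.
Things that resemble listed ones, but are neither listed nor needed, are in the scene too. Leave any green look-alike of the gauge_b alone. Of the things that look like the jig, the larger one is meant.

How it is judged:
On the way, in this order (a step that is already met when the one before it is completed fails the run):
1. the key is fully home in the jig's keyway (tip within 8 mm of its place in the notch) while the jam nut is still loose (x of key_tip in the frame of jig between -0.028 and -0.012 m and y of key_tip in the frame of jig between -0.008 and 0.008 m and z of key_tip in the frame of jig between 0.01 and 0.024 m and value of joint jam_nut below 2.5 rad), for 0.2 s.
2. the jam nut is turned tight (2.85 rad or more) with the key still home (x of key_tip in the frame of jig between -0.028 and -0.012 m and y of key_tip in the frame of jig between -0.008 and 0.008 m and z of key_tip in the frame of jig between 0.01 and 0.024 m and value of joint screw between -0.25 and 0.25 rad and value of joint jam_nut above 2.85 rad), for 0.2 s.
At the end, for the whole second after the job is handed in: The jam nut is tight (2.85 rad or more of 3.0), the screw is within 0.25 rad of its setting, and the key and every gauge present rest in rack slots with the tip at least 50 mm behind the mouths (the back wall is at 60 mm) (value of joint jam_nut above 2.85 rad and value of joint screw between -0.25 and 0.25 rad and x of key_tip in the frame of rack between 0.05 and 0.07 m and y of key_tip in the frame of rack between -0.125 and 0.125 m and z of key_tip in the frame of rack between 0.009 and 0.024 m and linear speed of each of key, gauge_a, gauge_b, gauge_c below 0.02 m/s and x of gauge_a_tip in the frame of rack between 0.05 and 0.07 m and y of gauge_a_tip in the frame of rack between -0.125 and 0.125 m and z of gauge_a_tip in the frame of rack between 0.009 and 0.024 m and x of gauge_b_tip in the frame of rack between 0.05 and 0.07 m and y of gauge_b_tip in the frame of rack between -0.125 and 0.125 m and z of gauge_b_tip in the frame of rack between 0.009 and 0.024 m and x of gauge_c_tip in the frame of rack between 0.05 and 0.07 m and y of gauge_c_tip in the frame of rack between -0.125 and 0.125 m and z of gauge_c_tip in the frame of rack between 0.009 and 0.024 m); the robot touches nothing.
It fails at once if the screw is turned more than 0.25 rad from its setting (not (value of joint screw between -0.25 and 0.25 rad)).
It fails at once if the tin, hammer or copper block is moved more than 30 mm (distance of any of tin, hammer, copper_block from where it was at the start of the episode above 0.03 m).
Of gauge_a, gauge_b, gauge_c only 2 to 3 are there at a start; the rules pass over those that are not, and their reading is None.
At some moment in a run one of gauge_a, gauge_b, gauge_c may be knocked a few centimetres aside while the robot is not near it.
Once in a run the grip may slacken for a moment while it holds something.
It also fails if it takes over 210 s, if anything falls off the work surface, if the arm or the gripper's body presses on something with over 40 N, if the wrist force passes 120 N, or if a joint passes its speed limit or range.

## Working session

There is one attempt and no reset: what is moved stays moved. The work goes in short steps, Python scripts to look and compute and a tool call to move; the robot and the scene stay as the last step left them, time stands still between calls to the robot, and variables do not carry over. Pictures are saved under pics/ and viewed, about 12 in all and at most 16, crops included, and the job is handed in when it is done.

Besides the shell and the picture viewer there is one more tool, called after "Emit:" as name(argument=value, ...) on one line, values as JSON. drive_tool: Moves the arm, as the interface text tells. Its arguments: {"type":"object","properties":{"increments":{"type":"array","items":{"type":"array","items":{"type":"number"}}},"force":{"type":"number"}},"required":["increments"]}

```bash
ls; mkdir -p pics
python3 - <<'E'
from station import manip
import cv2, numpy as np
np.set_printoptions(precision=4,suppress=True)
print(manip.sense())
for n in ["scene","side","wrist"]:
    c=manip.camera_model(n); print(n,np.array(c["mtx"]),np.array(c["cam_to_world"]))
    cv2.imwrite(f"pics/{n}0.png",cv2.cvtColor(manip.snapshot(n),cv2.COLOR_RGB2BGR))
E
```

```text
pics
{'t': 0.0, 'q': array([ 1.0205,  0.5285,  1.4339, -0.    ,  1.1814, -0.1785]), 'qd': array([-0.0023,  0.0023, -0.0015,  0.0003,  0.0015, -0.0004]), 'tau': array([  0.0004, -44.2345, -17.8028,  -0.0002,   0.0083,  -0.    ]), 'tcp_pos': array([0.2266, 0.5816, 0.196 ]), 'tool_rot': array([ 0.1848,  0.9828, -0.001 , -0.0004]), 'force': array([-0.207 ,  0.3751,  0.2986]), 'ft_torque': array([0.0229, 0.0102, 0.0255]), 'finger_gap': 0.9991078508113505}
scene [[370.6577   0.     325.8003]
 [  0.     370.6577 199.3346]
 [  0.       0.       1.    ]] [[-0.625   0.5693 -0.534   1.1993]
 [ 0.7804  0.4393 -0.445   0.5213]
 [-0.0187 -0.6949 -0.7189  0.9758]
 [ 0.      0.      0.      1.    ]]
side [[380.6255   0.     321.7425]
 [  0.     380.6255 199.8787]
 [  0.       0.       1.    ]] [[ 0.9992 -0.0158  0.0356  0.498 ]
 [-0.0355 -0.7474  0.6634 -0.7287]
 [ 0.0161 -0.6642 -0.7474  0.904 ]
 [ 0.      0.      0.      1.    ]]
wrist [[289.9534   0.     318.2239]
 [  0.     289.9534 197.2009]
 [  0.       0.       1.    ]] [[ 0.3628  0.8802  0.306   0.1479]
 [ 0.9319 -0.3421 -0.1207  0.6122]
 [-0.0016  0.3289 -0.9444  0.374 ]
 [ 0.      0.      0.      1.    ]]
```

View pics/scene0.png

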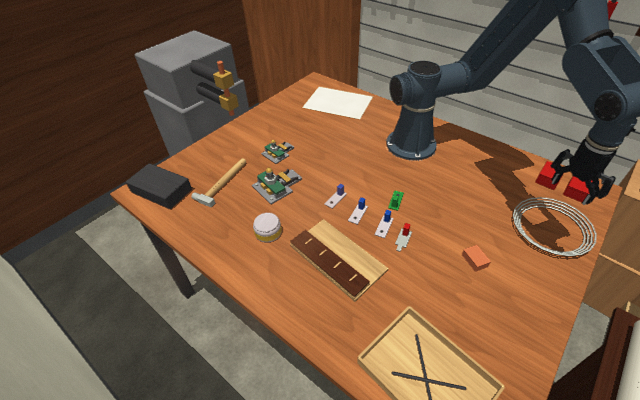

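View pics/side0.png

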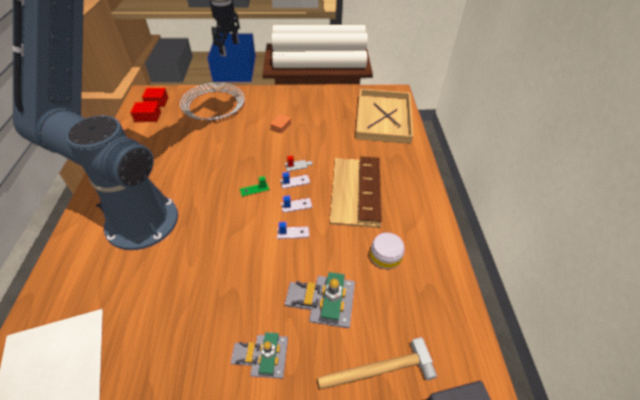

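The scene view shows the larger jig at (273,182) and the smaller look-alike at (277,150). The blue gauges are at (338,195), (359,208) and (385,222), the key at (404,235), the green decoy at (396,200) and the rack at (340,258). In the side view the larger jig is at (325,297) and the rack at (356,190). Next I'll take rough positions from both views.

```bash
cat > h.py <<'E'
import numpy as np, cv2
from station import manip
np.set_printoptions(precision=4,suppress=True)
def cam(n):
    c=manip.camera_model(n); return np.array(c["mtx"]),np.array(c["cam_to_world"])
def ray(c,p):
    K,T=c; d=T[:3,:3]@np.linalg.solve(K,[p[0],p[1],1.]); return T[:3,3],d
def onz(c,p,z):
    o,d=ray(c,p); return o+d*(z-o[2])/d[2]
def tri(obs):  # [(cam,pix),...] -> point, residual
    A=np.zeros((3,3));b=np.zeros(3);L=[]
    for c,p in obs:
        o,d=ray(c,p); d=d/np.linalg.norm(d); M=np.eye(3)-np.outer(d,d); A+=M;b+=M@o;L.append((o,M))
    x=np.linalg.solve(A,b); return x,[np.linalg.norm(M@(x-o)) for o,M in L]
def proj(c,X):
    K,T=c; p=K@(T[:3,:3].T@(np.array(X)-T[:3,3])); return p[:2]/p[2]
def shot(n,f):
    c=cam(n); im=cv2.cvtColor(manip.snapshot(n),cv2.COLOR_RGB2BGR); cv2.imwrite(f"pics/{f}.png",im); 
    np.savez(f"pics/{f}.npz",K=c[0],T=c[1]); return c,im
def load(f):
    d=np.load(f"pics/{f}.npz"); return (d["K"],d["T"]),cv2.imread(f"pics/{f}.png")
def blobs(im,col,amin=15):
    h=cv2.cvtColor(im,cv2.COLOR_BGR2HSV)
    r={"blue":[(105,120,60),(130,255,255)],"red":[(0,190,80),(4,255,255)]}[col]
    m=cv2.inRange(h,*map(np.array,r))
    if col=="red": m|=cv2.inRange(h,np.array((175,190,80)),np.array((180,255,255)))
    n,_,s,c=cv2.connectedComponentsWithStats(m)
    return [(c[i].round(1),s[i]) for i in range(1,n) if s[i][4]>=amin]
E
python3 - <<'E'
from h import *
S,D=cam("scene"),cam("side")
for n,a,b in [("g1",(338,195),(283,229)),("g2",(361,204),(287,202)),("g3",(388,216),(286,179)),("key",(407,229),(291,161)),("tin",(267,220),(388,243)),("copper",(476,253),(281,122)),("screwtop",(270,170),(334,284)),("rack nearL",(356,297),(381,158))]:
    print(n,*tri([(S,a),(D,b)]))
for n in ["scene","side"]:
    im=cv2.imread(f"pics/{n}0.png")
    for c in ["blue","red"]: print(n,c,[(list(map(float,x[0])),int(x[1][4])) for x in blobs(im,c)])
a=cv2.imread("pics/scene0.png")[130:300,230:430]
b=cv2.imread("pics/side0.png")[140:360,220:420]
o=np.zeros((600,800,3),np.uint8)
a=cv2.resize(a,None,fx=2,fy=2,interpolation=3);b=cv2.resize(b,None,fx=2,fy=2,interpolation=3)
o[:340,:400]=a;o[:440,400:]=b
cv2.imwrite("pics/crop0.png",o)
E
```

```text
g1 [ 0.4293 -0.0531  0.0108] [np.float64(0.0075746894281504), np.float64(0.0075746894281504065)]
g2 [0.4337 0.0449 0.0245] [np.float64(0.0008540811855532461), np.float64(0.0008540811855531856)]
g3 [0.4255 0.1485 0.0227] [np.float64(0.0019481005328817692), np.float64(0.001948100532881697)]
key [0.4402 0.2297 0.0274] [np.float64(0.002342033297728526), np.float64(0.0023420332977286498)]
tin [ 0.7111 -0.1392  0.0606] [np.float64(0.0008270441943377327), np.float64(0.0008270441943379154)]
copper [0.3978 0.4454 0.0297] [np.float64(0.004020707741214501), np.float64(0.004020707741214593)]
screwtop [ 0.5544 -0.2765  0.0936] [np.float64(0.0023682141510313727), np.float64(0.0023682141510314)]
rack nearL [0.7466 0.2407 0.0271] [np.float64(0.004228820135832686), np.float64(0.004228820135832744)]
scene blue [([340.1, 185.9], 16), ([361.4, 202.9], 57), ([387.1, 215.3], 57)]
scene red [([611.0, 7.3], 83), ([546.6, 176.0], 326), ([576.5, 189.1], 408), ([405.9, 228.6], 60)]
side blue [([232.8, 59.6], 1691), ([285.8, 177.5], 51), ([286.7, 201.1], 55), ([282.3, 227.5], 59)]
side red [([149.6, 105.1], 772), ([290.3, 160.7], 38)]
```

View pics/crop0.png

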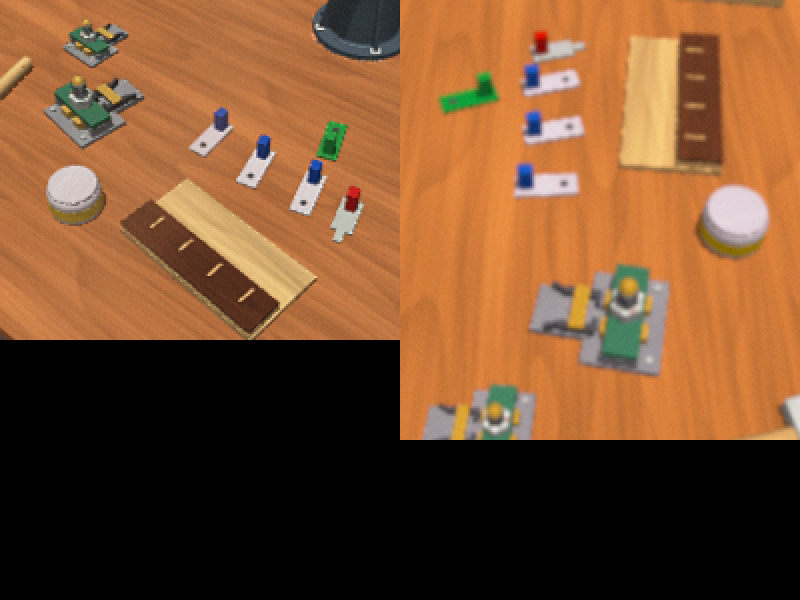

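Three blue gauges lie on the bench, at y≈-0.05, 0.045 and 0.148 with x≈0.43. The red key is at (0.44, 0.23), the large jig at about (0.555, -0.275), and the rack's ledge faces the robot. The key has the red handle and a nose. The larger, more distant jig is the right one. Now I'll look with the wrist camera.

```bash
cat >> h.py <<'E'
from scipy.spatial.transform import Rotation as R
def inc(pos,ang,base=None):
    """target TCP pos, heading ang (deg) of tool x in world, tool down -> shift cm, rotvec, rows"""
    s=manip.sense(); p=s["tcp_pos"] if base is None else np.array(base); r=R.from_quat(s["tool_rot"])
    a=np.radians(ang); tx=np.array([np.cos(a),np.sin(a),0]); tz=np.array([0,0,-1.]); ty=np.cross(tz,tx)
    t=R.from_matrix(np.c_[tx,ty,tz])
    d=r.inv().apply(np.array(pos)-p)*100; w=(r.inv()*t).as_rotvec()
    print("shift cm",d.round(2),"rotvec",w.round(3),"rows>=",int(np.ceil(max(np.linalg.norm(d)/5,np.linalg.norm(w)/.15)))+2)
E
python3 -c "
from h import *
inc([.45,.12,.22],180)"
```

```text
shift cm [-37.58 -34.91  -2.33] rotvec [-0.002 -0.001 -0.372] rows>= 13
```

Emit:
drive_tool(increments=[[0,-37.6,-34.9,-2.3,-0.002,-0.001,-0.372],[0,-37.6,-34.9,-2.3,-0.002,-0.001,-0.372],[0,-37.6,-34.9,-2.3,-0.002,-0.001,-0.372],[0,-37.6,-34.9,-2.3,-0.002,-0.001,-0.372],[0,-37.6,-34.9,-2.3,-0.002,-0.001,-0.372],[0,-37.6,-34.9,-2.3,-0.002,-0.001,-0.372],[0,-37.6,-34.9,-2.3,-0.002,-0.001,-0.372],[0,-37.6,-34.9,-2.3,-0.002,-0.001,-0.372],[0,-37.6,-34.9,-2.3,-0.002,-0.001,-0.372],[0,-37.6,-34.9,-2.3,-0.002,-0.001,-0.372],[0,-37.6,-34.9,-2.3,-0.002,-0.001,-0.372],[0,-37.6,-34.9,-2.3,-0.002,-0.001,-0.372],[0,-37.6,-34.9,-2.3,-0.002,-0.001,-0.372],[0,-37.6,-34.9,-2.3,-0.002,-0.001,-0.372],[0,-37.6,-34.9,-2.3,-0.002,-0.001,-0.372]])

```text
t: 1.65
tcp_pos: [0.4497, 0.1217, 0.2199]
tool_rot: [-0.001, 1.0, 0.001, 0.0]
force: [-1.3, 0.3, -0.8]
finger_gap: 1.001
```

```bash
python3 -c "
from h import *
c,im=shot('wrist','w1')
for k in ['blue','red']: print([(list(map(float,x[0])),int(x[1][4])) for x in blobs(im,k)])
"
```

```text
[([177.5, 144.5], 447), ([339.4, 148.5], 257), ([258.1, 152.5], 327)]
[([401.5, 158.3], 340)]
```

View pics/w1.png

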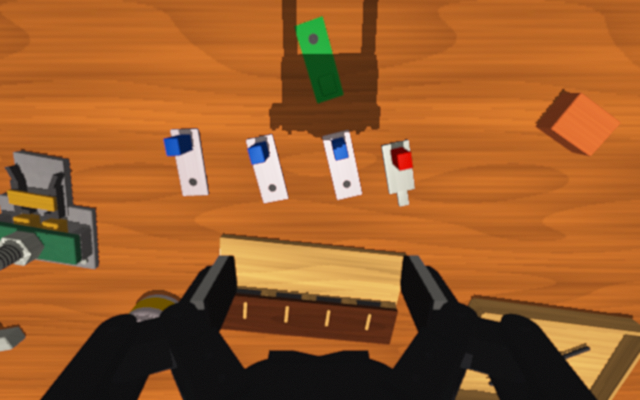

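Emit:
drive_tool(increments=[[0,-2,-20,-6,0,0,0],[0,-2,-20,-6,0,0,0],[0,-2,-20,-6,0,0,0],[0,-2,-20,-6,0,0,0],[0,-2,-20,-6,0,0,0],[0,-2,-20,-6,0,0,0],[0,-2,-20,-6,0,0,0],[0,-2,-20,-6,0,0,0]])

```text
t: 2.5
tcp_pos: [0.4696, -0.0774, 0.2789]
tool_rot: [-0.001, 1.0, 0.002, -0.0]
force: [-0.2, 0.4, 0.4]
finger_gap: 1.002
```

```bash
python3 -c "
from h import *
c,im=shot('wrist','w2')
for k in ['blue','red']: print([(list(map(float,x[0])),int(x[1][4])) for x in blobs(im,k)])
"
```

```text
[([333.1, 124.4], 176), ([474.5, 128.1], 360), ([403.2, 131.7], 267)]
[([527.5, 137.0], 405)]
```

View pics/w2.png

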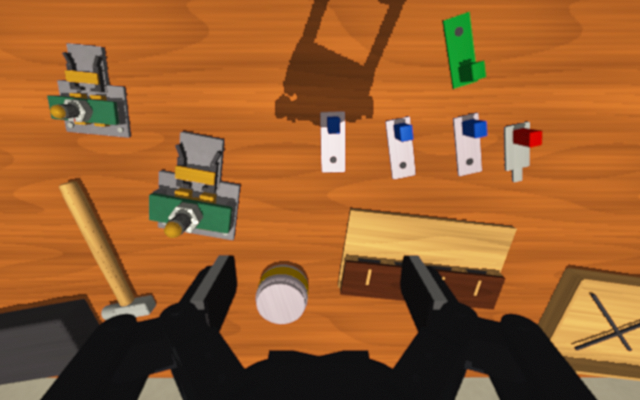

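The wrist views show the key at (402,170) in w1 and three gauges to its left. In w2 the large jig sits at (195,190) with its keyway facing the robot, and the rack is at (430,255). Next I'll fit each tool's pose to its silhouette in both wrist views and make an enlarged crop of the jig and rack.

```bash
cat > fit.py <<'E'
from h import *
from scipy.optimize import minimize
def box(x0,x1,y0,y1,z0,z1): return np.array([[x,y,z] for x in(x0,x1) for y in(y0,y1) for z in(z0,z1)])/1000
GA=[box(-17,75,-18,18,0,6),box(-11,11,-9,9,6,46)]
KE=[box(-17,53,-18,18,0,6),box(53,75,-7,7,0,6),box(-11,11,-9,9,6,46)]
U=4
def render(c,parts,v,shape):
    K,T=c; r=R.from_euler("z",v[2]).as_matrix(); m=np.zeros((shape[0]*U,shape[1]*U),np.uint8)
    for P in parts:
        W=P@r.T+[v[0],v[1],v[3]]; C=(W-T[:3,3])@T[:3,:3]; p=C@K.T; p=p[:,:2]/p[:,2:]
        h=cv2.convexHull((((p+.5)*U-.5)*16).round().astype(np.int32)); cv2.fillConvexPoly(m,h,255,shift=4)
    return cv2.resize(m,shape[::-1],interpolation=cv2.INTER_AREA)/255.
def mask(im):
    h=cv2.cvtColor(im,cv2.COLOR_BGR2HSV).astype(int); H,S,V=h[...,0],h[...,1],h[...,2]
    m=((S<70)&(V>90))|((H>100)&(H<135)&(S>80)&(V>40))|(((H<4)|(H>174))&(S>190)&(V>70))
    return m.astype(float)
def fit(views,parts,v0):
    D=[]
    for c,im in views:
        m=mask(im); roi=render(c,parts,v0,m.shape)>0; roi=cv2.dilate(roi.astype(np.uint8),np.ones((21,21)))>0
        ys,xs=np.where(roi); y0,y1,x0,x1=max(ys.min(),0),ys.max()+1,max(xs.min(),0),xs.max()+1
        K=c[0].copy(); K[0,2]-=x0; K[1,2]-=y0
        D.append(((K,c[1]),(m*roi)[y0:y1,x0:x1]))
    f=lambda v: sum(np.abs(render(c,parts,v,m.shape)-m).sum()/m.sum() for c,m in D)/len(D)
    b=None
    for _ in range(3):
        s=np.array(v0 if b is None else b.x,float)
        sx=np.vstack([s]+[s+d for d in np.diag([.006,.006,.1,.004])])
        b=minimize(f,s,method="Nelder-Mead",options=dict(initial_simplex=sx,maxiter=250,xatol=1e-5,fatol=1e-5))
    return b.x,b.fun
E
python3 - <<'E'
from fit import *
V=[load("w1"),load("w2")]
for n,P,y,x in [("g1",GA,-.053,.43),("g2",GA,.045,.43),("g3",GA,.148,.43),("key",KE,.23,.44)]:
    print(n,*fit(V,P,[x,y,.1,0.]))
# rack ledge front corners
a,b=V
print("rack", tri([(a[0],(220,235)),(b[0],(350,209))]), tri([(a[0],(405,254)),(b[0],(515,227))]))
im=b[1]; o=np.zeros((600,800,3),np.uint8)
o[:,:400]=cv2.resize(im[120:270,140:240],(400,600),interpolation=2)
o[:300,400:]=cv2.resize(im[200:320,340:520],(400,267),interpolation=2)[:300] if 0 else cv2.copyMakeBorder(cv2.resize(im[200:320,340:520],(400,267),interpolation=2),0,33,0,0,0)
o[300:,400:]=cv2.resize(a[1][225:350,210:410],(400,250),interpolation=2)[:300] if 0 else cv2.copyMakeBorder(cv2.resize(a[1][225:350,210:410],(400,250),interpolation=2),0,50,0,0,0)
cv2.imwrite("pics/crop1.png",o)
E
```

```text
g1 [ 0.4235 -0.0558  0.0301  0.0007] 0.06586014290418929
g2 [0.4333 0.0452 0.2017 0.0001] 0.06009386633283604
g3 [ 0.4283  0.1479  0.2468 -0.0004] 0.07237493174737694
key [ 0.4415  0.2292  0.2399 -0.003 ] 0.15129604718585193
rack (array([ 0.561 , -0.0242,  0.0089]), [np.float64(0.0004344351064861259), np.float64(0.0004344351064861951)]) (array([0.5899, 0.2527, 0.0148]), [np.float64(0.0010595288829387559), np.float64(0.0010595288829386986)])
```

View pics/crop1.png

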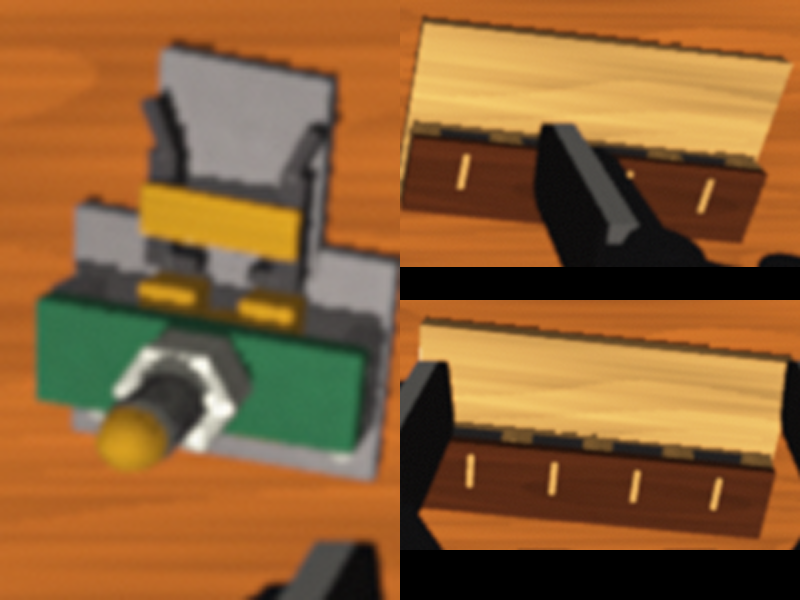

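Measured heights agree: plates at z≈0±3 mm and the rack ledge at ~12 mm. Crop pixels: the jig bridge corners and the rack's ledge and roof corners are readable (crop scales 4, 2.22 and 2). I'll solve the rack and rough jig poses from these and compute the approach to the key.

```bash
cat >> h.py <<'E'
from scipy.optimize import least_squares
def posefit(obs,v0,fixz=True):
    """obs: (cam,pix,local mm) -> x,y,yaw"""
    def f(v):
        r=R.from_euler("z",v[2]).as_matrix()
        return np.concatenate([proj(c,r@(np.array(l)/1000)+[v[0],v[1],0 if fixz else v[3]])-p for c,p,l in obs])
    s=least_squares(f,v0,loss="soft_l1"); return s.x,f(s.x).reshape(-1,2).round(1).tolist()
def world(v,l):
    return R.from_euler("z",v[2]).as_matrix()@(np.array(l)/1000)+[v[0],v[1],0]
E
python3 - <<'E'
from h import *
a=load("w1")[0];b=load("w2")[0]
o=[(b,(351.3,208.1),(-85,-142,12)),(b,(516,227.9),(-85,142,12)),(b,(504.3,278.8),(0,142,32)),(a,(222.5,235.2),(-85,-142,12)),(a,(404,255),(-85,142,12)),(a,(396.5,310),(0,142,32))]
print("rack",*posefit(o,[.66,.12,-.1])); print(posefit(o,[.66,.12,-.1,0.],False)[0])
o=[(b,(150,194.25),(-22,-62,42)),(b,(231.25,207.5),(-22,62,42)),(b,(149.5,220),(22,-62,42)),(b,(229.5,232.5),(22,62,42)),(b,(172.5,230),(0,0,104))]
print("jig",*posefit(o,[.55,-.27,-.1])); print(posefit(o,[.55,-.27,-.1,0.],False)[0])
inc([.4415,.2292,.11],180+np.degrees(.24))
E
```

```text
rack [ 0.6608  0.1047 -0.1273] [[-1.8, -0.1], [-0.8, 0.2], [1.0, -1.2], [-4.1, -0.5], [2.8, 1.4], [1.4, 0.8]]
[ 0.664   0.1074 -0.129  -0.0061]
jig [ 0.5565 -0.2739 -0.1746] [[-0.5, -0.7], [0.8, -0.4], [0.3, 0.0], [0.3, 0.2], [-0.9, 1.3]]
[ 0.5591 -0.2768 -0.1751 -0.0061]
shift cm [ 2.73 30.63 16.99] rotvec [ 0.003 -0.    -0.237] rows>= 10
```

Emit:
drive_tool(increments=[[0,2.7,30.6,17,0,0,-0.24],[0,2.7,30.6,17,0,0,-0.24],[0,2.7,30.6,17,0,0,-0.24],[0,2.7,30.6,17,0,0,-0.24],[0,2.7,30.6,17,0,0,-0.24],[0,2.7,30.6,17,0,0,-0.24],[0,2.7,30.6,17,0,0,-0.24],[0,2.7,30.6,17,0,0,-0.24],[0,2.7,30.6,17,0,0,-0.24],[0,2.7,30.6,17,0,0,-0.24],[0,2.7,30.6,17,0,0,-0.24]])

```text
t: 3.65
tcp_pos: [0.4444, 0.2259, 0.111]
tool_rot: [-0.119, 0.993, 0.001, 0.002]
force: [0.4, -0.1, -0.4]
finger_gap: 1.004
```

Run:
```python
from fit import *
c,im=shot('wrist','w3')
print(fit([(c,im)],KE,[.4415,.2292,.24,0.]))
print(fit([(c,im),load("w1"),load("w2")],KE,[.4415,.2292,.24,0.]))
inc([.4415,.2292,.018],180+np.degrees(.24))
```

```text
(array([ 0.4416,  0.228 ,  0.2363, -0.0024]), np.float64(0.08205476124666014))
(array([ 0.4411,  0.228 ,  0.2372, -0.0012]), np.float64(0.1364471386339172))
shift cm [0.24 0.39 9.31] rotvec [ 0.001  0.003 -0.002] rows>= 4
```

Key pose confirmed at (0.4413, 0.228), yaw 0.237, z≈0. Descend and grip.

Emit:
drive_tool(increments=[[0,0.2,0.3,3,0,0,0],[0,0.2,0.3,6,0,0,0],[0,0.2,0.3,8,0,0,0],[0,0.2,0.3,9.3,0,0,0],[0,0.2,0.3,9.3,0,0,0],[255,0.2,0.3,9.3,0,0,0],[255,0.2,0.3,9.3,0,0,0],[255,0.2,0.3,9.3,0,0,0],[255,0.2,0.3,9.3,0,0,0],[255,0.2,0.3,9.3,0,0,0],[255,0.2,0.3,9.3,0,0,0],[255,0.2,0.3,9.3,0,0,0],[255,0.2,0.3,9.3,0,0,0]], force=60)

```text
t: 5.0
tcp_pos: [0.4411, 0.2294, 0.0172]
tool_rot: [-0.12, 0.993, 0.001, 0.001]
force: [-0.4, -0.5, 0.6]
finger_gap: -0.001
```

Run:
```python
from h import *
print(manip.sense())
```

```text
{'t': 5.0, 'q': array([ 0.2534,  0.6633,  1.8914,  0.0025,  0.5852, -1.5598]), 'qd': array([-0.0001,  0.001 , -0.0022,  0.0001, -0.0012,  0.0008]), 'tau': array([  0.0024, -39.1403,  -6.8255,   0.0024,  -0.0056,  -0.    ]), 'tcp_pos': array([0.4411, 0.2294, 0.0172]), 'tool_rot': array([-0.1199,  0.9928,  0.0008,  0.0008]), 'force': array([-0.3967, -0.4663,  0.6294]), 'ft_torque': array([ 0.0033,  0.0334, -0.0032]), 'finger_gap': -0.0007738971785229122}
```

The fingers closed on nothing, so I'll look.

Run:
```python
from h import *
c,im=shot('wrist','w4'); d,im2=shot('side','s4')
o=np.zeros((560,800,3),np.uint8); o[:400,:640]=im; o[400:,:]=cv2.resize(im2[120:160+40,230:430],(800,320))[80:240]
cv2.imwrite("pics/v4.png",o)
```

```text
(no output)
```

View pics/v4.png

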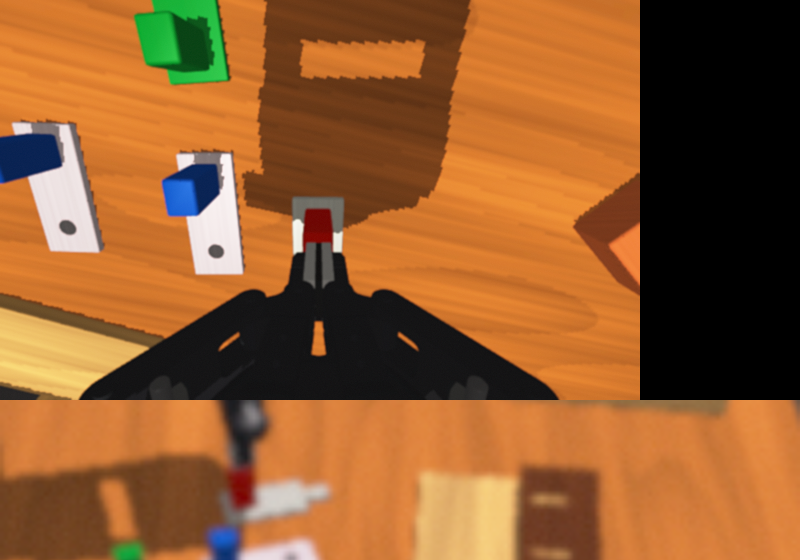

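Run:
```python
from fit import *
w,im=load("w4"); s,im2=load("s4")
print(fit([(s,im2)],KE,[.43,.228,.24,0.])); 
print([b for b in blobs(im2,"red",5)], [b for b in blobs(im,"red",5)])
for z in (.03,.046): print(onz(s,(290.3,160.7),z))
for X in ([.4411,.2294,.0172],[.4411,.2294,.1],[.4411,.228,.046],[.42,.223,.046]): print(X,proj(w,X),proj(s,X))
c,im3=shot("scene","sc4"); print(blobs(im3,"red",5))
```

```text
(array([ 0.438 ,  0.2327,  0.2991, -0.0069]), np.float64(0.7160075329566854))
[(array([150.8, 104.8]), array([134,  87,  33,  34, 718], dtype=int32)), (array([290.1, 161.2]), array([288, 157,   5,   9,  37], dtype=int32))] [(array([317.4, 226.4]), array([304, 209,  28,  43, 870], dtype=int32))]
[0.4398 0.2262 0.03  ]
[0.4409 0.2087 0.046 ]
[0.4411, 0.2294, 0.0172] [319.162  229.2249] [290.8605 162.8383]
[0.4411, 0.2294, 0.1] [320.0309 317.9347] [289.724  144.0261]
[0.4411, 0.228, 0.046] [317.0356 250.2555] [290.4697 156.7831]
[0.42, 0.223, 0.046] [317.3012 215.8597] [284.1033 157.8652]
[(array([606.5,  14.1]), array([597,   1,  21,  27, 220], dtype=int32)), (array([550.3, 175. ]), array([536, 161,  30,  29, 500], dtype=int32)), (array([578.7, 187.8]), array([564, 174,  31,  28, 531], dtype=int32)), (array([405.5, 230.2]), array([403, 226,   7,   9,  42], dtype=int32))]
```

Run:
```python
from h import *
w,im=load("w4"); cv2.imwrite("pics/v5.png",cv2.resize(im[180:320,240:400],(640,560),interpolation=2))
for n,X in {"hb":[-11,0,6],"ht":[-11,0,46],"htf":[11,0,46],"hl":[-11,9,46],"hr":[-11,-9,46],"pl":[-17,18,6],"pr":[-17,-18,6]}.items(): print(n,proj(w,world([.4411,.228,.237],X)))
```

```text
hb [317.227  207.5491]
ht [317.0838 233.1808]
htf [316.9894 266.6086]
hl [332.9009 233.2272]
hr [301.2626 233.1343]
pl [343.2465 199.5562]
pr [291.2433 199.3889]
```

View pics/v5.png

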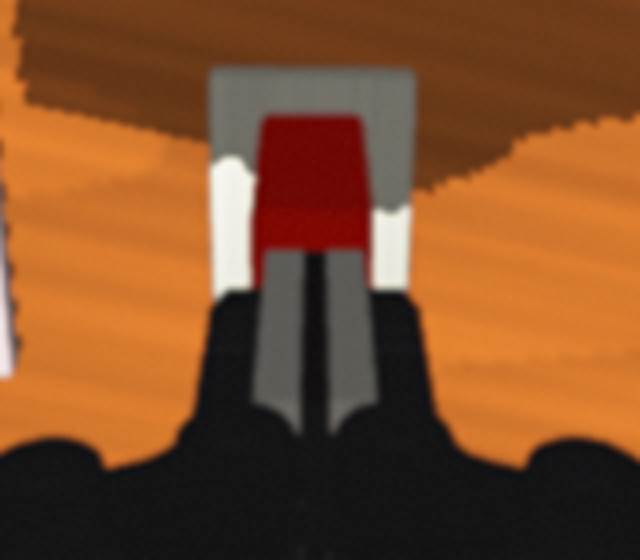

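Run:
```python
from h import *
print(manip.pinch_z,[a for a in dir(manip) if a[0]!="_"])
s,im2=load("s4"); a=im2[110:190,250:330]; b=load("sc4")[1][180:260,370:450]
cv2.imwrite("pics/v6.png",np.hstack([cv2.resize(a,(400,400),interpolation=2),cv2.resize(b,(400,400),interpolation=2)]))
```

```text
0.0187 ['PlanningError', 'camera_model', 'pinch_z', 'sense', 'sign_off', 'snapshot']
```

View pics/v6.png

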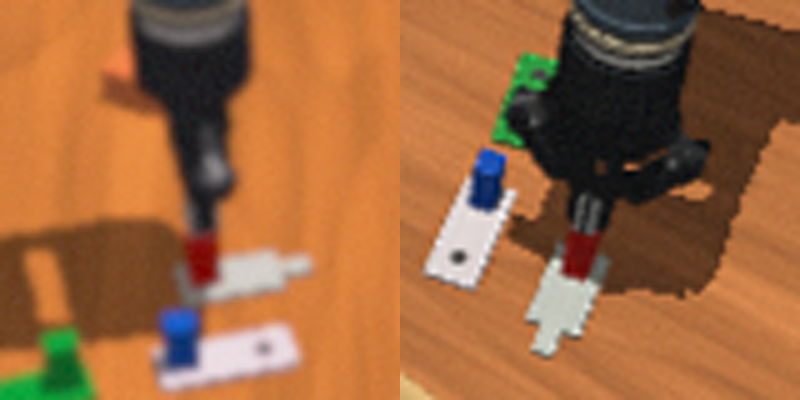

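The fingers are shut just above the handle, in all three views. Their real ends therefore sit about 30 mm above the reported TCP, even though the key hasn't moved. I'll open, go down carefully while watching the force, and close again.

Emit:
drive_tool(increments=[[0,0,0,-0.5,0,0,0],[0,0,0,-0.5,0,0,0],[0,0,0,-0.5,0,0,0],[0,0,0,-0.5,0,0,0],[0,0,0,-0.5,0,0,0],[0,0,0,-0.5,0,0,0],[0,0,0,-0.5,0,0,0],[0,0,0,-0.5,0,0,0],[0,0,0,0.5,0,0,0],[0,0,0,1.0,0,0,0],[0,0,0,1.4,0,0,0],[0,0,0,1.4,0,0,0]])

```text
t: 6.35
tcp_pos: [0.4405, 0.2292, 0.0023]
tool_rot: [-0.12, 0.993, 0.001, -0.0]
force: [-0.5, -0.5, -0.6]
finger_gap: 0.998
```

Run:
```python
from h import *
c,im=shot('wrist','w7');print(c[1][:3,3],manip.sense()["q"])
d,im2=shot('side','s7'); e,im3=shot('scene','sc7')
o=np.zeros((600,800,3),np.uint8); o[:250,:400]=cv2.resize(im,(400,250)); o[:400,400:]=cv2.resize(im2[110:190,250:330],(400,400),interpolation=2); o[250:550,:400]=cv2.resize(im3[180:240,370:450],(400,300),interpolation=2)
cv2.imwrite("pics/v7.png",o)
```

```text
[0.3583 0.2081 0.1802] [ 0.2533  0.6922  1.8963  0.0026  0.5526 -1.5598]
```

View pics/v7.png

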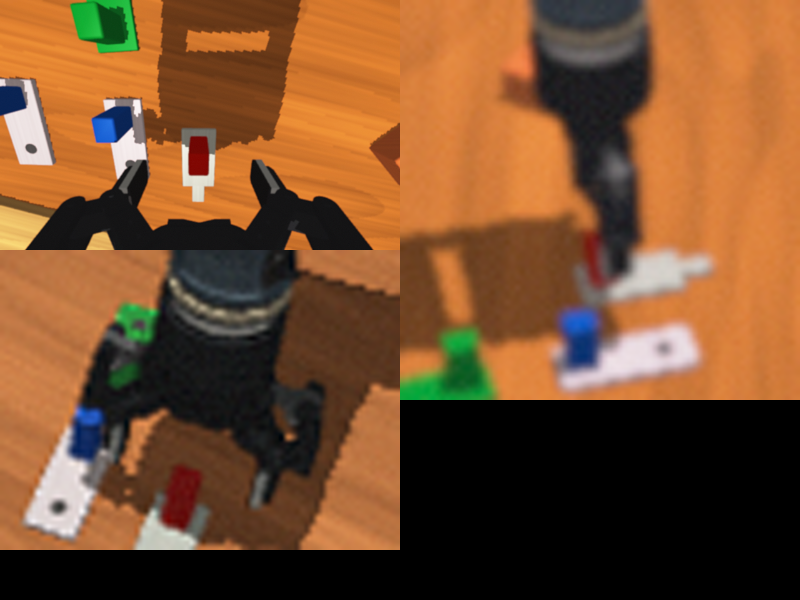

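The open fingertips in the wrist views also project about 30–40 mm short of the reported TCP, so I'll work with that empirical offset. I'll go to a reported z of about -0.015 and close.

Emit:
drive_tool(increments=[[0,0,0,0.6,0,0,0],[0,0,0,1.2,0,0,0],[0,0,0,1.7,0,0,0],[0,0,0,1.7,0,0,0],[255,0,0,1.7,0,0,0],[255,0,0,1.7,0,0,0],[255,0,0,1.7,0,0,0],[255,0,0,1.7,0,0,0],[255,0,0,1.7,0,0,0],[255,0,0,1.7,0,0,0],[255,0,0,1.7,0,0,0],[255,0,0,1.7,0,0,0]], force=40)

```text
t: 7.7
tcp_pos: [0.4414, 0.2295, -0.0136]
tool_rot: [-0.12, 0.993, 0.001, 0.001]
force: [0.1, -0.1, 2.6]
finger_gap: 0.201
```

Run:
```python
from h import *
c,im=shot('wrist','w8');d,im2=shot('side','s8')
o=np.hstack([cv2.resize(im[160:320,220:420],(500,400),interpolation=2),cv2.resize(im2[110:190,260:320],(300,400),interpolation=2)])
cv2.imwrite("pics/v8.png",o)
```

```text
(no output)
```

View pics/v8.png

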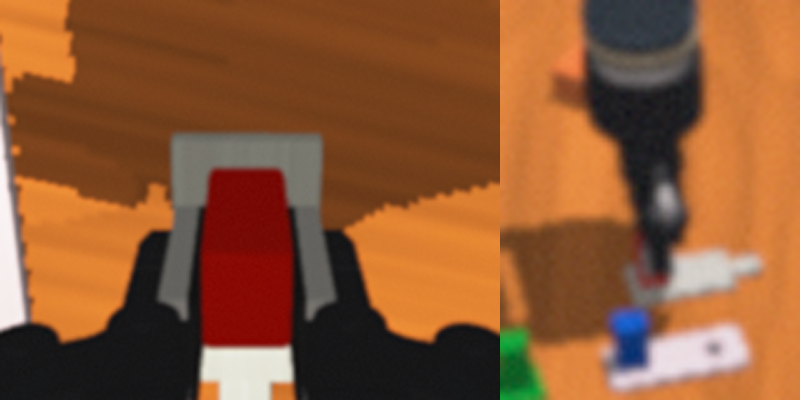

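The key is gripped (gap 0.201 ≈ 18 mm). The pads end at real z≈24 mm, so the fingers really end about 38 mm above the reported TCP. Reported z -0.0136 corresponds to the key's underside at 0. Now I'll lift and go to a viewpoint beside the jig.

Emit:
drive_tool(increments=[[255,0,0,-3,0,0,0],[255,0,0,-7,0,0,0],[255,0,0,-11,0,0,0],[255,0,0,-14.5,0,0,0],[255,0,0,-14.5,0,0,0]], force=70)

```text
t: 8.3
tcp_pos: [0.444, 0.23, 0.1351]
tool_rot: [-0.12, 0.993, 0.001, 0.005]
force: [1.0, 0.2, -2.0]
finger_gap: 0.201
```

Run:
```python
from h import *
print(manip.sense()["finger_gap"]); inc([.52,-.13,.13],170)
```

```text
0.2013020272434982
shift cm [  1.2  -36.78   0.44] rotvec [0.004 0.011 0.415] rows>= 10
```

Emit:
drive_tool(increments=[[255,1.2,-36.8,0.4,0,0,0.415],[255,1.2,-36.8,0.4,0,0,0.415],[255,1.2,-36.8,0.4,0,0,0.415],[255,1.2,-36.8,0.4,0,0,0.415],[255,1.2,-36.8,0.4,0,0,0.415],[255,1.2,-36.8,0.4,0,0,0.415],[255,1.2,-36.8,0.4,0,0,0.415],[255,1.2,-36.8,0.4,0,0,0.415],[255,1.2,-36.8,0.4,0,0,0.415],[255,1.2,-36.8,0.4,0,0,0.415],[255,1.2,-36.8,0.4,0,0,0.415],[255,1.2,-36.8,0.4,0,0,0.415]])

```text
t: 9.5
tcp_pos: [0.5161, -0.1292, 0.1264]
tool_rot: [0.086, 0.996, 0.001, -0.0]
force: [-0.2, 0.4, -1.5]
finger_gap: 0.198
```

Run:
```python
from h import *
print(manip.sense()["finger_gap"])
c,im=shot('wrist','w9')
cv2.imwrite("pics/v9.png",cv2.resize(im[80:380,:400],(800,600),interpolation=2))
for l in [(-22,-62,42),(-22,62,42),(22,-62,42),(22,62,42),(0,0,104),(-101,0,12)]: print(l,proj(c,world([.5575,-.275,-.1748],l)))
```

```text
0.1975536326424747
(-22, -62, 42) [119.5608 232.2815]
(-22, 62, 42) [243.9615 232.4312]
(22, -62, 42) [128.9074 270.2776]
(22, 62, 42) [247.3787 270.3648]
(0, 0, 104) [152.5575 290.0383]
(-101, 0, 12) [183.041  148.1537]
```

View pics/v9.png

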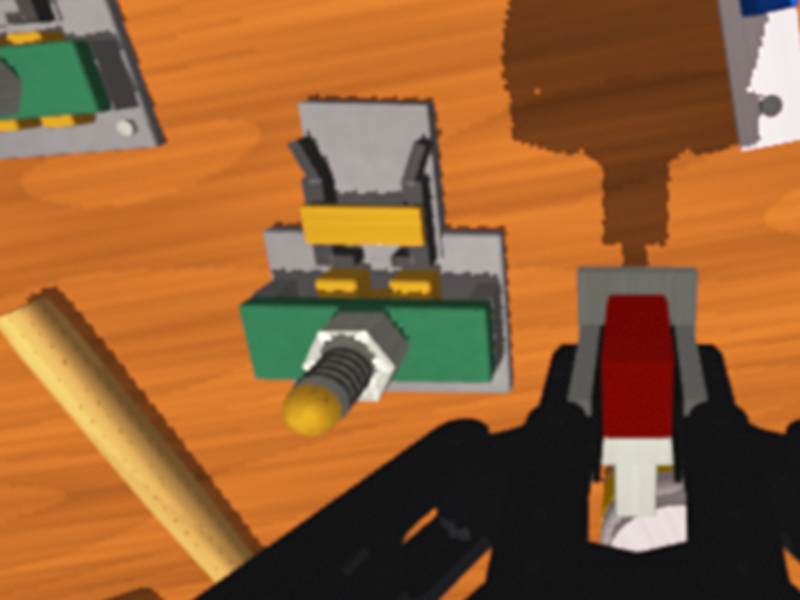

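w9 shows the jig square to the tool. Bridge corners are at px (121.5,232.5), (245,232.5), (128.5,268.5) and (245,270.5). The floor's front corners are (151,130.5) and (216,130.5), and the key sits straight in the grip. I'll refit the jig and the key in the hand.

Run:
```python
from fit import *
b=load("w2")[0];c,im=load("w9")
o9=[(c,(121.5,232.5),(-22,-62,42)),(c,(245,232.5),(-22,62,42)),(c,(128.5,268.5),(22,-62,42)),(c,(245,270.5),(22,62,42)),(c,(183.5,130.5),(-118,0,12))]
o=o9+[(b,(150,194.25),(-22,-62,42)),(b,(231.25,207.5),(-22,62,42)),(b,(149.5,220),(22,-62,42)),(b,(229.5,232.5),(22,62,42)),(b,(202.75,135),(-118,0,12))]
for q in (o9,o):
    v,r=posefit(q,[.5575,-.275,-.1748]); print(v,r); print(posefit(q,[.5575,-.275,-.1748,0],False)[0])
# key in hand: corners rear of plate top (-17,+-18,6) -> crop (580,268),(696,268); handle rear top edge (608,362),(672,362)
s=manip.sense(); p=s["tcp_pos"]
ok=[((290,214),(-17,-18,6)),((348,214),(-17,18,6)),((304.5,228),(-11,-9,6)),((333.5,228),(-11,9,6)),((301,261),(-11,-9,46)),((336.5,261),(-11,9,46)),((308,337),(75,-7,6)),((328,337),(75,7,6))]
print("key",posefit([(c,a,l) for a,l in ok],[p[0],p[1],-.17,p[2]+.0136],False), p)
v=posefit(o,[.5575,-.275,-.1748])[0]
np.save("jig.npy",v); print("pre",world(v,(-200,0,0)))
```

```text
[ 0.5571 -0.2743 -0.1931] [[-1.3, -1.7], [-0.0, 0.5], [0.3, 0.4], [2.6, 0.4], [-0.3, -0.1]]
[ 0.5577 -0.2755 -0.1943 -0.0019]
[ 0.5571 -0.2742 -0.1893] [[-1.2, -1.6], [0.0, 0.2], [0.5, 0.6], [2.8, 0.1], [-0.7, -0.1], [-0.4, -0.9], [0.8, 0.5], [-0.0, -0.2], [-0.1, 0.9], [-0.2, 0.3]]
[ 0.5576 -0.2751 -0.19   -0.0017]
key (array([ 0.5174, -0.1297, -0.1781,  0.1365]), [[-0.9, 2.9], [0.6, 3.2], [-0.4, -2.0], [0.0, -1.9], [-0.5, 0.1], [1.4, 0.3], [0.1, -0.4], [-0.1, -0.4]]) [ 0.5164 -0.1295  0.1265]
pre [ 0.3606 -0.2365  0.    ]
```

Run:
```python
from h import *
for f,dx in (("w9",0),("w2",0)):
    c,im=load(f); h=cv2.cvtColor(im,cv2.COLOR_BGR2HSV).astype(int)
    g=((h[...,0]>60)&(h[...,0]<95)&(h[...,1]>80)&(h[...,2]>75)); y=((h[...,0]>17)&(h[...,0]<30)&(h[...,1]>150)&(h[...,2]>150))
    for n,m,z,(P,L) in (("bridge front",g,.042,((-22,-62,42),(-22,62,42))),("strap front",y,.030,((-70,-20,30),(-70,20,30)))):
        v=[.5571,-.2744,-.182]; a,b=proj(c,world(v,P)),proj(c,world(v,L)); pts=[]
        for u in np.arange(np.ceil(a[0]+4),b[0]-4):
            r0=a[1]+(b[1]-a[1])*(u-a[0])/(b[0]-a[0]); rr=np.arange(int(r0)-7,int(r0)+8); k=m[rr,int(u)]
            if k.any() and not k[0]: pts.append(onz(c,(u,rr[np.argmax(k)]-.5),z))
        p=np.array(pts)[:,:2]; q=np.polyfit(p[:,1],p[:,0],1); e=p[:,0]-np.polyval(q,p[:,1]); k=abs(e)<.0015; q=np.polyfit(p[k,1],p[k,0],1)
        print(f,n,"yaw",-np.arctan(q[0]),"n",k.sum(),"ends",p[0],p[-1],"x at -.27",np.polyval(q,-.2743))
    # columns of bridge and strap sides
    for n,m,z,xs in (("bridge",g,.042,(-15,0,15)),("strap",y,.030,(-62,-58))):
        for x in xs:
            pc=proj(c,world(v,(x,-45 if n=="bridge" else 0,z*1000)));row=int(round(pc[1])); w=100
            seg=[u for u in range(int(pc[0])-60,int(pc[0])+150) if 0<=u<640 and m[row,u]]
            pl,pr=onz(c,(seg[0]-.5,row),z),onz(c,(seg[-1]+.5,row),z)
            r=R.from_euler("z",-v[2]).as_matrix(); print(n,x,[(r@(q-np.array([v[0],v[1],0])))[:2].round(4).tolist() for q in (pl,pr)])
```

```text
w9 bridge front yaw -0.193542678901035 n 93 ends [ 0.5252 -0.3266] [ 0.5471 -0.2143] x at -.27 0.5351518280401473
w9 strap front yaw -0.17290551834824117 n 33 ends [ 0.4858 -0.277 ] [ 0.4912 -0.2461] x at -.27 0.48627050265152866
bridge -15 [[-0.0147, -0.0631], [-0.0157, 0.0604]]
bridge 0 [[0.0001, -0.0622], [-0.0009, 0.0603]]
bridge 15 [[0.0154, -0.0623], [0.0144, 0.0602]]
strap -62 [[-0.0618, -0.0311], [-0.0623, 0.0283]]
strap -58 [[-0.0576, -0.0318], [-0.0581, 0.0278]]
w2 bridge front yaw -0.19075726946835164 n 58 ends [ 0.5255 -0.3246] [ 0.5463 -0.2168] x at -.27 0.5358105585788638
w2 strap front yaw -0.19256344092810176 n 18 ends [ 0.4866 -0.2744] [ 0.4912 -0.2495] x at -.27 0.48642832100568684
bridge -15 [[-0.0118, -0.0618], [-0.0206, -0.0141]]
bridge 0 [[0.0032, -0.0618], [-0.0195, 0.0602]]
bridge 15 [[0.0184, -0.0619], [-0.0042, 0.0599]]
strap -62 [[-0.0557, -0.0309], [-0.0668, 0.0285]]
strap -58 [[-0.0525, -0.0309], [-0.0633, 0.0272]]
```

Jig estimate: (0.5574, -0.2756), yaw ≈ -0.182 (edge estimates scatter by ±0.01, within the guide clearance). Next is the pre-insertion pose.

Run:
```python
from h import *
v=np.array([.5574,-.2756,-.182]); np.save("jig.npy",v)
p=world(v,(-200,0,0)); print(p); inc([p[0],p[1],.09],169.57)
```

```text
[ 0.3607 -0.2394  0.    ]
shift cm [ 13.45 -13.52   3.62] rotvec [0.002 0.    0.009] rows>= 6
```

Emit:
drive_tool(increments=[[255,13.5,-13.5,3.6,0,0,0.009],[255,13.5,-13.5,3.6,0,0,0.009],[255,13.5,-13.5,3.6,0,0,0.009],[255,13.5,-13.5,3.6,0,0,0.009],[255,13.5,-13.5,3.6,0,0,0.009],[255,13.5,-13.5,3.6,0,0,0.009],[255,13.5,-13.5,3.6,0,0,0.009],[255,13.5,-13.5,5.6,0,0,0.009],[255,13.5,-13.5,7.6,0,0,0.009],[255,13.5,-13.5,7.6,0,0,0.009],[255,13.5,-13.5,7.6,0,0,0.009]])

```text
t: 10.65
tcp_pos: [0.3615, -0.2397, 0.0504]
tool_rot: [0.091, 0.996, 0.001, 0.001]
force: [-0.8, 0.4, -1.2]
finger_gap: 0.189
```

Run:
```python
from h import *
print(manip.sense()["finger_gap"],manip.sense()["force"]); v=np.load("jig.npy"); p=world(v,(-200,0,0)); inc([p[0],p[1],.0020],169.57)
```

```text
0.189389041575659 [-0.8211  0.3935 -1.1543]
shift cm [0.09 0.   4.84] rotvec [0.002 0.001 0.001] rows>= 3
```

Emit:
drive_tool(increments=[[255,0.1,0,3,0,0,0],[255,0.1,0,4.8,0,0,0],[255,0.1,0,4.8,0,0,0],[255,0.1,0,4.8,0,0,0],[255,-1,0,4.8,0,0,0],[255,-2,0,4.8,0,0,0],[255,-3,0,4.8,0,0,0],[255,-4,0,4.8,0,0,0],[255,-4,0,4.8,0,0,0],[255,-4,0,4.8,0,0,0]])

```text
t: 11.65
tcp_pos: [0.4001, -0.2475, 0.0023]
tool_rot: [0.091, 0.996, 0.001, 0.0]
force: [-0.9, -0.6, -1.8]
finger_gap: 0.198
```

Run:
```python
from h import *
s=manip.sense();print(s["finger_gap"],s["force"],s["ft_torque"]); c,im=shot("wrist","w10"); d,im2=shot("side","s10")
o=np.hstack([cv2.resize(im[140:300,220:420],(500,400),interpolation=2),cv2.resize(im2[240:340,280:355],(300,400),interpolation=2)])
cv2.imwrite("pics/v10.png",o)
v=np.load("jig.npy"); r=R.from_euler("z",-v[2]).as_matrix(); print("tcp in jig",r@(s["tcp_pos"]-[v[0],v[1],0]))
```

```text
0.19808263241571955 [-0.8976 -0.6046 -1.811 ] [-0.0044  0.0597  0.0077]
tcp in jig [-0.1598 -0.0008  0.0023]
```

View pics/v10.png

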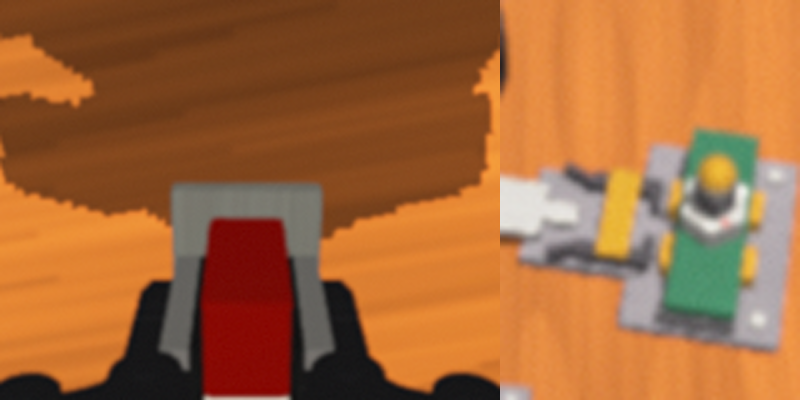

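The side view shows the nose entering the keyway centred, with no contact force. Continue sliding; 65 mm to go.

Emit:
drive_tool(increments=[[255,-0.7,-0.05,0,0,0,0],[255,-1.4,-0.08,0,0,0,0],[255,-2.1,-0.08,0,0,0,0],[255,-2.8,-0.08,0.05,0,0,0],[255,-3.5,-0.08,0.1,0,0,0],[255,-4.2,-0.08,0.1,0,0,0],[255,-4.2,-0.08,0.1,0,0,0]])

```text
t: 12.45
tcp_pos: [0.442, -0.2555, 0.001]
tool_rot: [0.091, 0.996, 0.001, 0.001]
force: [1.9, 5.5, -3.5]
finger_gap: 0.19
```

```bash
cat > st.py <<'E'
from h import *
s=manip.sense(); v=np.load("jig.npy"); r=R.from_euler("z",-v[2]).as_matrix()
print("gap",s["finger_gap"],"F jig",r@s["force"],"T",r@s["ft_torque"],"tcp in jig",r@(s["tcp_pos"]-[v[0],v[1],0]),"t",s["t"],"q6",s["q"][5])
E
python3 st.py
```

```text
gap 0.19030497504017407 F jig [ 0.8698  5.7554 -3.4886] T [ 1.0478 -0.2343  0.2559] tcp in jig [-0.1171 -0.0011  0.001 ] t 12.45 q6 -2.137581378563097
```

Emit:
drive_tool(increments=[[255,0,0.1,0,0,0,0],[255,-0.4,0.12,0,0,0,0],[255,-0.8,0.12,0,0,0,0],[255,-1.2,0.12,0,0,0,0],[255,-1.6,0.12,0,0,0,0],[255,-1.8,0.12,0,0,0,0],[255,-1.8,0.12,0,0,0,0]])

```text
t: 13.15
tcp_pos: [0.4598, -0.2587, 0.0014]
tool_rot: [0.092, 0.996, 0.001, 0.001]
force: [1.4, 2.0, -2.7]
finger_gap: 0.197
```

```bash
python3 st.py
```

```text
gap 0.19677659356546184 F jig [ 0.9858  2.1865 -2.6942] T [ 0.3737 -0.0838  0.089 ] tcp in jig [-0.0991 -0.001   0.0014] t 13.15 q6 -2.116528635108889
```

Low forces. Push the last few millimetres to the stops.

Emit:
drive_tool(increments=[[255,-0.2,0.03,0,0,0,0],[255,-0.4,0.03,0,0,0,0],[255,-0.5,0.03,0,0,0,0],[255,-0.5,0.03,0,0,0,0]])

```text
t: 13.55
tcp_pos: [0.4645, -0.2594, 0.0015]
tool_rot: [0.092, 0.996, 0.001, 0.001]
force: [0.6, -0.8, -1.4]
finger_gap: 0.193
```

```bash
python3 st.py
```

```text
gap 0.19326043950963104 F jig [ 0.6939 -0.6648 -1.3899] T [0.0249 0.0012 0.0204] tcp in jig [-0.0943 -0.0009  0.0015] t 13.55 q6 -2.1108227559773463
```

Emit:
drive_tool(increments=[[255,-0.2,0,0,0,0,0],[255,-0.4,0,0,0,0,0],[255,-0.4,0,0,0,0,0]])

```text
t: 13.85
tcp_pos: [0.465, -0.2585, 0.0011]
tool_rot: [0.092, 0.996, 0.002, -0.002]
force: [-7.1, -1.9, 0.9]
finger_gap: 0.195
```

```bash
python3 st.py
```

```text
gap 0.1945066686589941 F jig [-6.6012 -3.1263  0.875 ] T [-0.3746  1.1412 -0.1119] tcp in jig [-0.0939  0.0001  0.0011] t 13.85 q6 -2.1063935261417206
```

Contact (6.6 N) at jig x≈-94, so the key is home. Now lower slightly, release and rise, and measure the nut angle from the pictures.

Emit:
drive_tool(increments=[[255,-0.35,0,0.15,0,0,0],[255,-0.35,0,0.2,0,0,0],[0,-0.3,0,0.2,0,0,0],[0,-0.3,0,0.2,0,0,0],[0,-0.3,0,0.2,0,0,0],[0,-0.3,0,0.2,0,0,0],[0,-0.3,0,0.2,0,0,0],[0,-0.3,0,0.2,0,0,0],[0,-0.3,0,-4,0,0,0],[0,-0.3,0,-9,0,0,0],[0,1.7,0,-13,0,0,0],[0,1.7,0,-13,0,0,0],[0,1.7,0,-13,0,0,0],[0,1.7,0,-13,0,0,0]])

```text
t: 15.25
tcp_pos: [0.4506, -0.2563, 0.1304]
tool_rot: [0.092, 0.996, 0.001, -0.0]
force: [0.2, 0.1, 0.7]
finger_gap: 1.0
```

```bash
python3 st.py
python3 - <<'E'
from fit import *
c,im=shot("wrist","w11"); d,im2=shot("side","s11"); e,im3=shot("scene","sc11")
v=np.load("jig.npy"); r=R.from_euler("z",-v[2]).as_matrix()
print("proj nut",[proj(k,world(v,(0,0,62))) for k in (c,d,e)])
kv,f=fit([(c,im)],[KE[0],KE[2]],[*world(v,(-95,0,0))[:2],v[2],.012]); print("key fit",kv,f,"jig frame",r@(np.array([kv[0],kv[1],0])-[v[0],v[1],0]))
hs=cv2.cvtColor(im2,cv2.COLOR_BGR2HSV).astype(int)
pn=proj(d,world(v,(0,0,62))).astype(int); 
for y in range(pn[1]-8,pn[1]+8):
    for x in range(pn[0]-10,pn[0]+10):
        H,S,V=hs[y,x]
        if (H<9 or H>170) and S>60: print((x,y),(H,S,V),(r@(onz(d,(x,y),.062)-[v[0],v[1],0]))[:2])
o=np.zeros((600,800,3),np.uint8); o[:400,:400]=cv2.resize(im2[pn[1]-25:pn[1]+25,pn[0]-25:pn[0]+25],(400,400),interpolation=2)
pw=proj(c,world(v,(-40,0,30))).astype(int); print(pw); y0=max(0,min(pw[1]-100,200)); x0=max(0,min(pw[0]-100,440))
o[:400,400:]=cv2.resize(im[y0:y0+200,x0:x0+200],(400,400),interpolation=2); ps=proj(e,world(v,(0,0,62))).astype(int)
o[400:,:400]=cv2.resize(im3[ps[1]-20:ps[1]+20,ps[0]-40:ps[0]+40],(400,200),interpolation=2); print(x0,y0,pn,ps)
cv2.imwrite("pics/v11.png",o)
E
```

```text
gap 1.0000575400014222 F jig [0.2285 0.137  0.6913] T [ 0.0255 -0.0272 -0.0032] tcp in jig [-0.1085 -0.0003  0.1304] t 15.25 q6 -2.1231418474699613
proj nut [array([318.9719, 296.4695]), array([333.8581, 289.5867]), array([270.0893, 177.3009])]
key fit [ 0.3946 -0.2517  0.0571  0.1144] 0.3979646582270698 jig frame [-0.1645 -0.006   0.    ]
[318 246]
218 146 [333 289] [270 177]
```

View pics/v11.png

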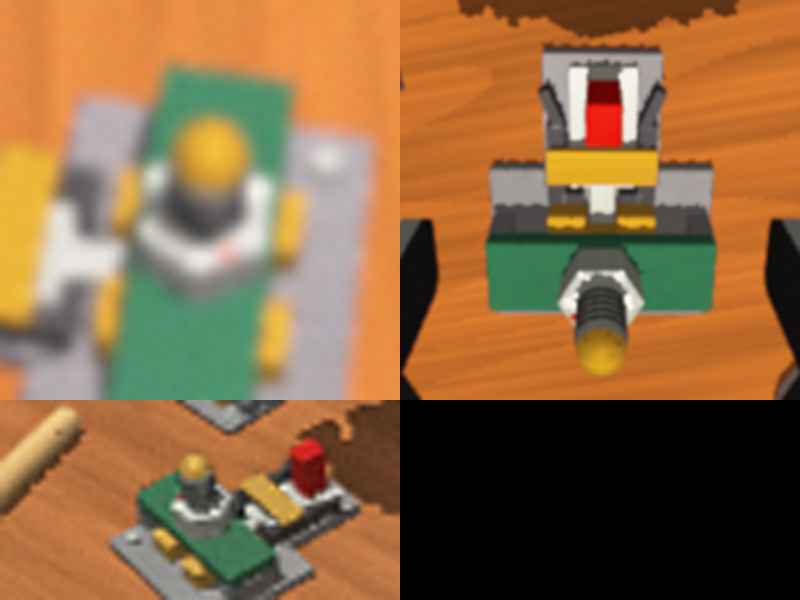

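The key is home: its nose passes the strap into the collar at wrist-crop (603,205). The nut's red mark is at side px (336,295) and wrist px (304.5,305).

Run:
```python
from h import *
v=np.load("jig.npy"); r=R.from_euler("z",-v[2]).as_matrix()
for f,p in (("s11",(336,295)),("w11",(304.5,305))):
    q=r@(onz(load(f)[0],p,.062)-[v[0],v[1],0]); print(f,q[:2],"cw angle",-np.arctan2(q[1],q[0]))
    c,_=load(f)
    for a in (.4,.6,.8,1,1.2): print(a,proj(c,world(v,(15*np.cos(a),-15*np.sin(a),62))).round(1),end=" ")
    print([ (proj(c,world(v,(21.9*np.cos(k*np.pi/3+np.pi/6),21.9*np.sin(k*np.pi/3+np.pi/6),62)))).round(1).tolist() for k in range(6)])
```

```text
s11 [ 0.0069 -0.0136] cw angle 1.098545834107804
0.4 [339.2 292.5] 0.6 [338.5 293.4] 0.8 [337.6 294.1] 1 [336.5 294.7] 1.2 [335.4 295.1] [[342.0, 286.7], [335.0, 281.7], [326.8, 284.6], [325.6, 292.5], [332.7, 297.7], [341.0, 294.7]]
w11 [ 0.0105 -0.015 ] cw angle 0.9569862358820326
0.4 [313.3 307.6] 0.6 [310.8 306.4] 0.8 [308.6 304.9] 1 [306.7 303.1] 1.2 [305.4 300.9] [[329.5, 311.6], [340.4, 296.4], [329.9, 280.7], [308.0, 280.7], [297.5, 296.5], [308.5, 311.6]]
```

The mark and the hexagon both give a nut angle of about 1.05 rad: flats at 0 mod 60°, with 1.95 rad to turn. I'll approach with tool heading 210° in the jig frame (jaws on a flat pair), so one continuous clockwise turn will do.

Run:
```python
from h import *
inc([.5574,-.2756,.125],199.57)
```

```text
shift cm [-10.86   0.04   0.46] rotvec [ 0.004 -0.001 -0.525] rows>= 6
```

Emit:
drive_tool(increments=[[0,-10.9,0,0.4,0,0,-0.525],[0,-10.9,0,0.4,0,0,-0.525],[0,-10.9,0,0.4,0,0,-0.525],[0,-10.9,0,0.4,0,0,-0.525],[0,-10.9,0,0.4,0,0,-0.525],[0,-10.9,0,0.4,0,0,-0.525],[0,-10.9,0,2.4,0,0,-0.525],[0,-10.9,0,5.4,0,0,-0.525],[0,-10.9,0,7.4,0,0,-0.525],[0,-10.9,0,8.4,0,0,-0.525],[0,-10.9,0,8.4,0,0,-0.525],[0,-10.9,0,8.4,0,0,-0.525]])

```text
t: 16.6
tcp_pos: [0.5586, -0.2769, 0.048]
tool_rot: [-0.169, 0.986, 0.0, 0.001]
force: [-0.1, 0.3, 0.9]
finger_gap: 1.003
```

```bash
python3 st.py; python3 -c "
from h import *
inc([.5574,-.2756,.025],199.57)"
```

```text
gap 1.0031377339090424 F jig [-0.1679  0.269   0.94  ] T [-0.0026 -0.0121 -0.0258] tcp in jig [ 0.0015 -0.0011  0.048 ] t 16.6 q6 -2.553614666583102
shift cm [0.08 0.17 2.3 ] rotvec [ 0.     0.002 -0.001] rows>= 3
```

Emit:
drive_tool(increments=[[0,0.1,0.15,0.5,0,0,0],[0,0.1,0.15,1,0,0,0],[0,0.1,0.15,1.5,0,0,0],[0,0.1,0.15,1.9,0,0,0],[0,0.1,0.15,1.9,0,0,0]])

```text
t: 17.1
tcp_pos: [0.5565, -0.2751, 0.0278]
tool_rot: [-0.17, 0.985, 0.001, 0.0]
force: [-0.7, 1.0, 0.3]
finger_gap: 0.999
```

```bash
python3 st.py
```

```text
gap 0.9990918827359115 F jig [-0.8283  0.8166  0.2702] T [-0.014   0.0187  0.0043] tcp in jig [-0.001   0.0003  0.0278] t 17.1 q6 -2.5540739405057917
```

Emit:
drive_tool(increments=[[0,0,0,0.3,0,0,0],[0,0,0,0.6,0,0,0],[0,0,0,0.6,0,0,0]])

```text
t: 17.4
tcp_pos: [0.5566, -0.2752, 0.022]
tool_rot: [-0.17, 0.985, 0.001, 0.001]
force: [-0.1, -0.7, 0.5]
finger_gap: 1.001
```

```bash
python3 st.py
```

```text
gap 1.0006396556745023 F jig [ 0.0673 -0.7023  0.5452] T [ 0.014  -0.053  -0.0152] tcp in jig [-0.0008  0.0002  0.022 ] t 17.4 q6 -2.5541445587724927
```

Emit:
drive_tool(increments=[[0,-0.05,0,0.5,0,0,0],[0,-0.05,0,1,0,0,0],[0,-0.05,0,1.5,0,0,0],[0,-0.05,0,1.5,0,0,0]])

```text
t: 17.8
tcp_pos: [0.5567, -0.2747, 0.0064]
tool_rot: [-0.17, 0.985, 0.001, 0.0]
force: [0.0, 0.2, 0.2]
finger_gap: 1.002
```

```bash
python3 st.py
```

```text
gap 1.0021670633051298 F jig [-0.0003  0.1868  0.2123] T [ 0.052  -0.0221 -0.0192] tcp in jig [-0.0008  0.0007  0.0064] t 17.8 q6 -2.553506935380298
```

Emit:
drive_tool(increments=[[80,0,0,0,0,0,0],[110,0,0,0,0,0,0],[180,0,0,0,0,0,0],[180,0,0,0,0,0,0],[180,0,0,0,0,0,0],[180,0,0,0,0,0,0],[180,0,0,0,0,0,0]], force=30)

```text
t: 18.5
tcp_pos: [0.5577, -0.2757, 0.0079]
tool_rot: [-0.17, 0.985, 0.0, 0.001]
force: [-0.4, -1.7, 2.5]
finger_gap: 0.437
```

```bash
python3 st.py
```

```text
gap 0.43655073535599154 F jig [-0.0926 -1.7801  2.5202] T [-0.1487  0.0679  0.0774] tcp in jig [ 0.0003 -0.      0.0079] t 18.5 q6 -2.553549695281416
```

Gripped on the flats (gap 0.437 ≈ 38 mm), centred within 0.5 mm. Turn clockwise (+ about tool z) in stages.

Emit:
drive_tool(increments=[[180,0,0,0,0,0,0.08],[180,0,0,0,0,0,0.16],[180,0,0,0,0,0,0.24],[180,0,0,0,0,0,0.32],[180,0,0,0,0,0,0.4],[180,0,0,0,0,0,0.48],[180,0,0,0,0,0,0.56],[180,0,0,0,0,0,0.6],[180,0,0,0,0,0,0.6]], force=50)

```text
t: 19.4
tcp_pos: [0.5577, -0.2761, 0.008]
tool_rot: [0.129, 0.992, 0.0, 0.001]
force: [-0.1, -2.1, 4.3]
finger_gap: 0.432
```

```bash
python3 st.py
```

```text
gap 0.43236573769341546 F jig [ 0.3295 -2.0954  4.2537] T [-0.4886  0.0874  0.0125] tcp in jig [ 0.0004 -0.0004  0.008 ] t 19.4 q6 -1.9536661377871098
```

Emit:
drive_tool(increments=[[180,0,0,0,0,0,0.08],[180,0,0,0,0,0,0.16],[180,0,0,0,0,0,0.24],[180,0,0,0,0,0,0.32],[180,0,0,0,0,0,0.4],[180,0,0,0,0,0,0.48],[180,0,0,0,0,0,0.56],[180,0,0,0,0,0,0.64],[180,0,0,0,0,0,0.72],[180,0,0,0,0,0,0.8],[180,0,0,0,0,0,0.88],[180,0,0,0,0,0,0.96],[180,0,0,0,0,0,1.04],[180,0,0,0,0,0,1.12],[180,0,0,0,0,0,1.15],[180,0,0,0,0,0,1.15]])

```text
t: 21.0
tcp_pos: [0.5572, -0.2766, 0.008]
tool_rot: [0.647, 0.763, 0.0, 0.001]
force: [-2.1, -5.2, 5.5]
finger_gap: 0.431
```

```bash
python3 st.py
```

```text
gap 0.43068705101438176 F jig [-1.1678 -5.5324  5.5209] T [-0.8954  0.429   0.058 ] tcp in jig [-0.    -0.001  0.008] t 21.0 q6 -0.8044208073563769
```

Emit:
drive_tool(increments=[[180,0,0,0,0,0,0.05],[180,0,0,0,0,0,0.1],[180,0,0,0,0,0,0.15],[180,0,0,0,0,0,0.15]])

```text
t: 21.4
tcp_pos: [0.5571, -0.2767, 0.008]
tool_rot: [0.702, 0.712, 0.0, 0.001]
force: [-3.8, -4.6, 4.5]
finger_gap: 0.432
```

```bash
python3 st.py
```

```text
gap 0.43220642595496117 F jig [-2.9123 -5.17    4.4554] T [-0.9146  0.3654 -0.0174] tcp in jig [-0.0001 -0.0011  0.008 ] t 21.4 q6 -0.6540802439644545
```

Emit:
drive_tool(increments=[[180,0,0,0,0,0,0.04],[180,0,0,0,0,0,0.08],[180,0,0,0,0,0,0.08]])

```text
t: 21.7
tcp_pos: [0.557, -0.2766, 0.008]
tool_rot: [0.73, 0.683, 0.0, 0.0]
force: [-3.0, -4.9, 4.5]
finger_gap: 0.431
```

```bash
python3 st.py
```

```text
gap 0.43063046341741806 F jig [-2.0887 -5.3434  4.4925] T [-0.9308  0.447  -0.0451] tcp in jig [-0.0002 -0.0011  0.008 ] t 21.7 q6 -0.5742350899215223
```

Emit:
drive_tool(increments=[[180,0,0,0,0,0,0.04],[180,0,0,0,0,0,0.04]])

```text
t: 21.9
tcp_pos: [0.557, -0.2766, 0.008]
tool_rot: [0.744, 0.668, 0.0, 0.0]
force: [-3.6, -4.9, 4.2]
finger_gap: 0.434
```

```bash
python3 st.py
```

```text
gap 0.43370373125671946 F jig [-2.6097 -5.5057  4.2356] T [-0.8993  0.4897  0.0335] tcp in jig [-0.0002 -0.0011  0.008 ] t 21.9 q6 -0.5342800721653235
```

Emit:
drive_tool(increments=[[180,0,0,0,0,0,0.04],[180,0,0,0,0,0,0.04]])

```text
t: 22.1
tcp_pos: [0.557, -0.2766, 0.008]
tool_rot: [0.757, 0.653, 0.0, 0.0]
force: [-3.8, -5.2, 4.0]
finger_gap: 0.437
```

```bash
python3 st.py
python3 - <<'E'
from h import *
d,im=shot("side","s12"); e,im2=shot("scene","sc12"); v=np.load("jig.npy"); ps=proj(e,world(v,(0,0,62))).astype(int); pn=proj(d,world(v,(0,0,62))).astype(int)
cv2.imwrite("pics/v12.png",np.hstack([cv2.resize(im[pn[1]-25:pn[1]+25,pn[0]-35:pn[0]+15],(400,400),interpolation=2),cv2.resize(im2[ps[1]-25:ps[1]+25,ps[0]-25:ps[0]+25],(400,400),interpolation=2)]))
E
```

```text
gap 0.4373909566437677 F jig [-2.8135 -5.8049  4.0203] T [-0.9306  0.4218  0.0241] tcp in jig [-0.0002 -0.0011  0.008 ] t 22.1 q6 -0.4942532766442878
```

The gap grows slowly now (0.431→0.437), which suggests the nut has stopped and the pads are starting to ride on the flats. Release, rise, back off, and check the mark.

Emit:
drive_tool(increments=[[0,0,0,0,0,0,0],[0,0,0,0,0,0,0],[0,0,0,0,0,0,0],[0,0,0,0,0,0,0],[0,0,0,0,0,0,0],[0,0,0,-4,0,0,0],[0,0,0,-8,0,0,0],[0,0,0,-12,0,0,0],[0,0,0,-12,0,0,0],[0,0,0,-12,0,0,0]])

```text
t: 23.2
tcp_pos: [0.5577, -0.2756, 0.1287]
tool_rot: [0.757, 0.653, 0.001, 0.001]
force: [-0.6, -0.6, -0.2]
finger_gap: 0.999
```

Run:
```python
from h import *
v=np.load("jig.npy"); p=world(v,(-108,0,0)); inc([p[0],p[1],.13],169.57)
```

```text
shift cm [  0.37 -10.83  -0.17] rotvec [ 0.003  0.002 -1.537] rows>= 13
```

Emit:
drive_tool(increments=[[0,0.4,-10.8,-0.2,0,0,-1.537],[0,0.4,-10.8,-0.2,0,0,-1.537],[0,0.4,-10.8,-0.2,0,0,-1.537],[0,0.4,-10.8,-0.2,0,0,-1.537],[0,0.4,-10.8,-0.2,0,0,-1.537],[0,0.4,-10.8,-0.2,0,0,-1.537],[0,0.4,-10.8,-0.2,0,0,-1.537],[0,0.4,-10.8,-0.2,0,0,-1.537],[0,0.4,-10.8,-0.2,0,0,-1.537],[0,0.4,-10.8,-0.2,0,0,-1.537],[0,0.4,-10.8,-0.2,0,0,-1.537],[0,0.4,-10.8,-0.2,0,0,-1.537],[0,0.4,-10.8,-0.2,0,0,-1.537],[0,0.4,-10.8,-0.2,0,0,-1.537]])

```text
t: 24.6
tcp_pos: [0.4506, -0.2551, 0.1286]
tool_rot: [0.091, 0.996, 0.001, -0.0]
force: [-0.7, 0.4, -0.8]
finger_gap: 1.002
```

```bash
python3 st.py
python3 - <<'E'
from h import *
v=np.load("jig.npy"); r=R.from_euler("z",-v[2]).as_matrix()
for n,f in (("wrist","w13"),("side","s13")):
    c,im=shot(n,f); h=cv2.cvtColor(im,cv2.COLOR_BGR2HSV).astype(int)
    P=proj(c,world(v,(0,0,62)));k=30 if n=="wrist" else 11; x0,y0=P.astype(int)-k
    w=h[y0:y0+2*k,x0:x0+2*k]; m=((w[...,0]<8)|(w[...,0]>170))&(w[...,1]>70)
    if n=="side": m&=w[...,2]>100
    ys,xs=np.where(m)
    if len(ys):
        wt=w[...,1][m]; p=(np.average(xs,weights=wt)+x0,np.average(ys,weights=wt)+y0); q=r@(onz(c,p,.062)-[v[0],v[1],0]); print(n,len(ys),p,q[:2],"cw",-np.arctan2(q[1],q[0]))
        print([(int(x+x0),int(y+y0)) for x,y in zip(xs,ys)][:60])
E
```

```text
gap 1.0024263302523946 F jig [-0.7398  0.2414 -0.7812] T [0.0327 0.0001 0.0196] tcp in jig [-0.1088  0.0008  0.1286] t 24.6 q6 -2.1229253380187645
wrist 10 (np.float64(316.00154320987656), np.float64(284.8587962962963)) [-0.0155 -0.0018] cw 3.0292128533584863
[(316, 283), (315, 284), (316, 284), (317, 284), (315, 285), (316, 285), (317, 285), (315, 286), (316, 286), (317, 286)]
```

The mark is now at 3.03 rad absolute (±0.06), with the jaws last at 3.11 and slightly misaligned. The nut is at its stop, with the screw about 0.05–0.1 inside the key's play. Now re-grip the key.

Run:
```python
from h import *
v=np.load("jig.npy"); p=world(v,(-94.5,0,0)); inc([p[0],p[1],-.001],169.57)
```

```text
shift cm [-1.39 -0.09 13.  ] rotvec [ 0.002  0.    -0.   ] rows>= 5
```

Emit:
drive_tool(increments=[[0,-1.4,-0.08,4,0,0,0],[0,-1.4,-0.08,8,0,0,0],[0,-1.4,-0.08,11,0,0,0],[0,-1.4,-0.08,12.9,0,0,0],[0,-1.4,-0.08,12.9,0,0,0],[255,-1.4,-0.08,12.9,0,0,0],[255,-1.4,-0.08,12.9,0,0,0],[255,-1.4,-0.08,12.9,0,0,0],[255,-1.4,-0.08,12.9,0,0,0],[255,-1.4,-0.08,12.9,0,0,0],[255,-1.4,-0.08,12.9,0,0,0],[255,-1.4,-0.08,12.9,0,0,0]], force=60)

```text
t: 25.9
tcp_pos: [0.4652, -0.2588, 0.0014]
tool_rot: [0.091, 0.996, 0.001, 0.001]
force: [-0.7, 1.2, 6.7]
finger_gap: 0.195
```

```bash
python3 st.py
```

```text
gap 0.19516719927234205 F jig [-0.9383  1.0602  6.6804] T [0.0705 0.0838 0.0466] tcp in jig [-0.0937 -0.0002  0.0014] t 25.9 q6 -2.1117227128539233
```

Emit:
drive_tool(increments=[[255,0,0,-0.2,0,0,0],[255,0.5,0,-0.2,0,0,0],[255,1,0,-0.2,0,0,0],[255,2,0,-0.2,0,0,0],[255,3,0,-0.2,0,0,0],[255,4.5,0,-0.2,0,0,0],[255,6,0,-0.2,0,0,0],[255,7.5,0,-0.2,0,0,0],[255,9,0,-0.2,0,0,0],[255,10.5,0,-0.2,0,0,0],[255,11.5,0,-0.2,0,0,0],[255,11.5,0,-0.2,0,0,0],[255,11.5,0,-4,0,0,0],[255,11.5,0,-8,0,0,0],[255,11.5,0,-12,0,0,0],[255,11.5,0,-12,0,0,0]])

```text
t: 27.5
tcp_pos: [0.3546, -0.2411, 0.1244]
tool_rot: [0.091, 0.996, -0.003, 0.005]
force: [1.0, -0.1, -1.9]
finger_gap: 0.199
```

```bash
python3 st.py
```

```text
gap 0.19919346460403986 F jig [ 1.0534  0.0654 -1.9332] T [-0.0615  0.016   0.0561] tcp in jig [-0.2057 -0.0028  0.1244] t 27.5 q6 -2.2527419646752054
```

Run:
```python
from h import *
inc([.59,-.06,.17],172.7)
```

```text
shift cm [-19.93  22.04  -4.47] rotvec [-0.006  0.01  -0.054] rows>= 9
```

Emit:
drive_tool(increments=[[255,-19.9,22,-4.5,0,0,-0.054],[255,-19.9,22,-4.5,0,0,-0.054],[255,-19.9,22,-4.5,0,0,-0.054],[255,-19.9,22,-4.5,0,0,-0.054],[255,-19.9,22,-4.5,0,0,-0.054],[255,-19.9,22,-4.5,0,0,-0.054],[255,-19.9,22,-4.5,0,0,-0.054],[255,-19.9,22,-4.5,0,0,-0.054],[255,-19.9,22,-4.5,0,0,-0.054],[255,-19.9,22,-4.5,0,0,-0.054]])

```text
t: 28.5
tcp_pos: [0.5853, -0.0585, 0.1649]
tool_rot: [0.065, 0.998, 0.001, -0.001]
force: [-0.1, -0.4, -1.3]
finger_gap: 0.196
```

Run:
```python
from h import *
s=manip.sense();print(s["tcp_pos"],s["tool_rot"],s["finger_gap"])
c,im=shot("wrist","w14"); cv2.imwrite("pics/v14.png",cv2.resize(im[100:370,280:640],(800,600),interpolation=2))
v=[.6608,.1047,-.1273]
for l in [(-85,-142,12),(-85,142,12),(0,-142,32),(0,142,32)]: print(l,proj(c,world(v,l)))
```

```text
[ 0.5853 -0.0585  0.1649] [ 0.0647  0.9979  0.0011 -0.0007] 0.19620639526339906
(-85, -142, 12) [344.1839 146.3388]
(-85, 142, 12) [593.1381 145.8547]
(0, -142, 32) [343.6503 221.9274]
(0, 142, 32) [586.0282 221.3513]
```

View pics/v14.png

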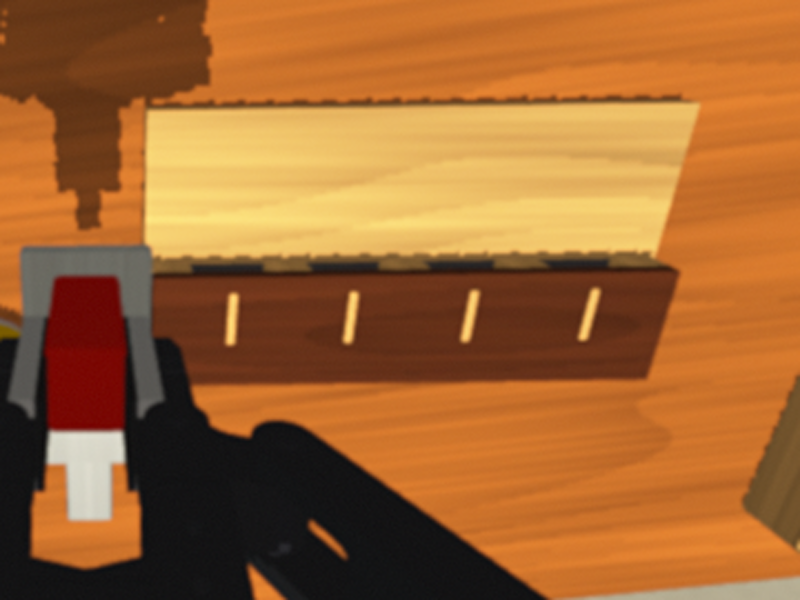

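w14 shows the rack: front ledge corners at px (346.2,148.2) and (595,146.4), roof front right (585.6,221.5), and the four slot stripes at cols 384.4, 438, 491.5 and 545.5. Refit.

Run:
```python
from h import *
c,_=load("w14");a=load("w1")[0];b=load("w2")[0]
S=[((384.4,243.5),-96),((438,242.7),-32),((491.5,242.2),32),((545.5,241.3),96)]
def f(v,full=True):
    r=R.from_euler("z",v[2]).as_matrix(); z=v[4]
    ob=[(c,(346.2,148.2),(-85,-142,12)),(c,(595,146.4),(-85,142,12)),(c,(585.6,221.5),(0,142,32))]+[(c,p,(v[3]*1000,y,32)) for p,y in S]
    return np.concatenate([proj(k,r@(np.array(l)/1000)+[v[0],v[1],z])-p for k,p,l in ob]+[[z*2000]])
for w in (1,):
    s=least_squares(f,[.6608,.1047,-.127,.025,0]); print(s.x,f(s.x).reshape(-1)[:-1].reshape(-1,2).round(1).tolist())
v=s.x[:3]; np.save("rack.npy",v)
# independent: mouth edge yaw via roof front edge
for y in (-96,-32,32,96): print(y,world(v,(-17,y,0)))
# predicted vs stripes in w1 (crop1 lower right, scale2 off(210,225)): y=-32:(553-400)/2+210, (478-300)/2+225
print([proj(a,world(v,(s.x[3]*1000,y,32))) for y in (-96,-32,32,96)], "seen (245,310.5),(286.5,314),(327.5,318.5),(368,322)")
```

```text
[ 0.663   0.1077 -0.1193  0.0253 -0.0002] [[0.1, 0.7], [0.1, -0.0], [2.9, 0.3], [-0.3, -0.5], [-0.6, -0.2], [-0.8, -0.2], [-1.5, 0.2]]
-96 [0.6347 0.0144 0.    ]
-32 [0.6423 0.0779 0.    ]
32 [0.6499 0.1415 0.    ]
96 [0.6575 0.205  0.    ]
[array([245.2212, 309.5659]), array([286.5432, 313.6034]), array([327.3746, 317.593 ]), array([367.7241, 321.5355])] seen (245,310.5),(286.5,314),(327.5,318.5),(368,322)
```

Rack fit: (0.663, 0.1077), yaw -0.119. The stripes predicted in w1 agree within 1 px. The key goes to slot y=-96.

```bash
cat > rk.py <<'E'
import sys
from h import *
v=np.load("rack.npy"); r=R.from_euler("z",-v[2]).as_matrix()
s=manip.sense(); print("gap",s["finger_gap"],"F rack",r@s["force"],"tcp in rack",r@(s["tcp_pos"]-[v[0],v[1],0]),"t",s["t"])
if len(sys.argv)>1:
    x,y,z=map(float,sys.argv[1:4]); p=world(v,(x,y,0)); inc([p[0],p[1],z],180+np.degrees(v[2]))
E
python3 rk.py -100 -96 .06
```

```text
gap 0.194994926782504 F rack [-0.3198  0.0487 -1.3019] tcp in rack [-0.057  -0.1743  0.1652] t 28.55
shift cm [ 4.37  7.77 10.54] rotvec [ 0.002 -0.001 -0.01 ] rows>= 5
```

Emit:
drive_tool(increments=[[255,4.4,7.8,0,0,0,-0.01],[255,4.4,7.8,0,0,0,-0.01],[255,4.4,7.8,3,0,0,-0.01],[255,4.4,7.8,7,0,0,-0.01],[255,4.4,7.8,10.5,0,0,-0.01],[255,4.4,7.8,10.5,0,0,-0.01],[255,4.4,7.8,10.5,0,0,-0.01]])

```text
t: 29.25
tcp_pos: [0.5531, 0.0247, 0.061]
tool_rot: [0.06, 0.998, 0.001, 0.0]
force: [0.0, -0.9, -1.1]
finger_gap: 0.195
```

```bash
python3 rk.py -100 -96 .0025
```

```text
gap 0.1952249790253042 F rack [ 0.1272 -0.9318 -1.1289] tcp in rack [-0.0992 -0.0954  0.061 ] t 29.25
shift cm [ 0.08 -0.07  5.85] rotvec [ 0.002 -0.     0.   ] rows>= 4
```

Emit:
drive_tool(increments=[[255,0.1,-0.05,3,0,0,0],[255,0.1,-0.05,5,0,0,0],[255,0.1,-0.05,5.8,0,0,0],[255,0.1,-0.05,5.8,0,0,0],[255,-0.9,-0.05,5.8,0,0,0],[255,-1.9,-0.05,5.8,0,0,0],[255,-2.9,-0.05,5.8,0,0,0],[255,-3.9,-0.05,5.8,0,0,0],[255,-3.9,-0.05,5.8,0,0,0]])

```text
t: 30.15
tcp_pos: [0.5952, 0.0199, 0.0036]
tool_rot: [0.059, 0.998, 0.001, 0.003]
force: [0.6, 0.5, -1.7]
finger_gap: 0.198
```

```bash
python3 rk.py -17 -96 .0025
```

```text
gap 0.19764583099784924 F rack [ 0.498   0.5262 -1.6719] tcp in rack [-0.0568 -0.0952  0.0036] t 30.15
shift cm [-3.98 -0.08  0.13] rotvec [0.002 0.005 0.001] rows>= 3
```

Free so far; slide on to the back wall.

Emit:
drive_tool(increments=[[255,-1,-0.05,0,0,0,0],[255,-2,-0.05,0,0,0,0],[255,-3,-0.05,0,0,0,0],[255,-3.7,-0.05,0,0,0,0],[255,-3.7,-0.05,0,0,0,0]])

```text
t: 30.65
tcp_pos: [0.6306, 0.0152, 0.0031]
tool_rot: [0.059, 0.998, 0.001, 0.002]
force: [-0.7, -0.4, -3.2]
finger_gap: 0.194
```

```bash
python3 rk.py
```

```text
gap 0.1939482026164723 F rack [-0.6886 -0.5046 -3.2212] tcp in rack [-0.0212 -0.0957  0.0031] t 30.65
```

Emit:
drive_tool(increments=[[255,-0.3,0,0,0,0,0],[255,-0.5,0,0,0,0,0],[255,-0.5,0,0,0,0,0]])

```text
t: 30.95
tcp_pos: [0.6338, 0.015, 0.0031]
tool_rot: [0.059, 0.998, 0.001, 0.001]
force: [0.2, 0.4, -0.9]
finger_gap: 0.198
```

```bash
python3 rk.py
```

```text
gap 0.1984890970210513 F rack [ 0.1845  0.4678 -0.8915] tcp in rack [-0.0179 -0.0955  0.0031] t 30.95
```

Emit:
drive_tool(increments=[[255,-0.2,0,0,0,0,0],[255,-0.4,0,0,0,0,0],[255,-0.4,0,0,0,0,0]])

```text
t: 31.25
tcp_pos: [0.6382, 0.0144, 0.0032]
tool_rot: [0.059, 0.998, 0.001, 0.001]
force: [0.4, -0.4, -1.4]
finger_gap: 0.196
```

```bash
python3 rk.py
```

```text
gap 0.19640292384472818 F rack [ 0.4031 -0.4031 -1.3844] tcp in rack [-0.0135 -0.0955  0.0032] t 31.25
```

Emit:
drive_tool(increments=[[255,-0.2,0,0,0,0,0],[255,-0.3,0,0,0,0,0],[255,-0.3,0,0,0,0,0]])

```text
t: 31.55
tcp_pos: [0.6384, 0.0146, 0.0026]
tool_rot: [0.059, 0.998, 0.001, -0.002]
force: [-4.4, -0.6, 0.2]
finger_gap: 0.193
```

```bash
python3 rk.py
```

```text
gap 0.1925211482662815 F rack [-4.2575 -1.1414  0.1623] tcp in rack [-0.0133 -0.0954  0.0026] t 31.55
```

Contact with the back wall, so the key is home. Release, rise, and re-measure the gauges.

Emit:
drive_tool(increments=[[255,-0.2,0,0.1,0,0,0],[110,-0.2,0,0.1,0,0,0],[110,-0.2,0,0.1,0,0,0],[110,-0.2,0,0.1,0,0,0],[110,-0.2,0,0.1,0,0,0],[110,-0.2,0,0.1,0,0,0],[110,-0.2,0,-4,0,0,0],[110,-0.2,0,-8,0,0,0],[0,4,0,-12,0,0,0],[0,9,2,-16,0,0,0],[0,14,4,-20,0,0,0],[0,17,4,-22,0,0,0],[0,17,4,-22,0,0,0],[0,17,4,-22,0,0,0],[0,17,4,-22,0,0,0]])

```text
t: 33.05
tcp_pos: [0.4771, 0.0735, 0.2236]
tool_rot: [0.059, 0.998, 0.001, 0.002]
force: [0.2, -0.4, -0.5]
finger_gap: 0.997
```

```bash
cat > tools.py <<'E'
from fit import *
def look(f,which=("g1","g2","g3","key")):
    c,im=shot("wrist",f); print(manip.sense()["tcp_pos"]); rk=np.load("rack.npy"); B={k:v for k,v in np.load("g.npy",allow_pickle=True).item().items()}
    bl=[x for x in blobs(im,"blue",60)]
    for x,s in bl:
        X=onz(c,x,.03); 
        try: v,e=fit([(c,im)],GA,[X[0],X[1],.15 if X[0]<.56 else rk[2],0. if X[0]<.56 else .012])
        except Exception as ex: print("fail",x,ex); continue
        r=R.from_euler("z",-rk[2]).as_matrix(); print("blue",x,v,"err",round(e,3),"rack",(r@(np.array([v[0],v[1],v[3]])-[rk[0],rk[1],0])).round(4))
    for x,s in blobs(im,"red",60): print("red",x,onz(c,x,.04))
E
python3 - <<'E'
import numpy as np; np.save("g.npy",{})
E
python3 -c "
from tools import *
look('w15')"
```

```text
[0.4774 0.0732 0.2229]
blue [373.2 118.1] [ 0.4285  0.1488  0.2426 -0.0039] err 0.049 rack [-0.2376  0.0129 -0.0039]
blue [291.8 132.6] [ 0.4339  0.0448  0.2045 -0.0032] err 0.035 rack [-0.2199 -0.0897 -0.0032]
blue [211.1 134.4] [ 0.4245 -0.0589  0.0266 -0.0072] err 0.054 rack [-0.2169 -0.1938 -0.0072]
red [290.7 278.2] [0.6392 0.0137 0.04  ]
```

The gauges are unmoved, and the red handle stands at rack slot -96. Next is the gauge at (0.4284, 0.1483), yaw 0.244.

```bash
python3 -c "
from h import *
inc([.4284,.1484,.06],194.0)"
```

```text
shift cm [ 5.79  6.86 16.29] rotvec [ 0.001  0.003 -0.362] rows>= 6
```

Emit:
drive_tool(increments=[[0,5.8,6.9,12,0,0,-0.362],[0,5.8,6.9,14,0,0,-0.362],[0,5.8,6.9,16.3,0,0,-0.362],[0,5.8,6.9,16.3,0,0,-0.362],[0,5.8,6.9,16.3,0,0,-0.362],[0,5.8,6.9,16.3,0,0,-0.362]])

```text
t: 33.7
tcp_pos: [0.4279, 0.1488, 0.0591]
tool_rot: [-0.122, 0.993, 0.001, -0.0]
force: [-0.3, 0.4, -0.9]
finger_gap: 1.0
```

```bash
python3 -c "
from h import *
inc([.4284,.1484,-.0135],194.0)"
```

```text
shift cm [-0.04 -0.06  7.26] rotvec [ 0.001  0.    -0.   ] rows>= 4
```

Emit:
drive_tool(increments=[[0,0,0,3,0,0,0],[0,0,0,5.5,0,0,0],[0,0,0,7.2,0,0,0],[0,0,0,7.2,0,0,0],[255,0,0,7.2,0,0,0],[255,0,0,7.2,0,0,0],[255,0,0,7.2,0,0,0],[255,0,0,7.2,0,0,0],[255,0,0,7.2,0,0,0],[255,0,0,7.2,0,0,0],[255,0,0,7.2,0,0,0],[255,0,0,7.2,0,0,0]], force=60)

```text
t: 34.9
tcp_pos: [0.4277, 0.1493, -0.0112]
tool_rot: [-0.122, 0.993, 0.001, 0.002]
force: [-0.1, -1.2, 6.0]
finger_gap: 0.198
```

```bash
python3 rk.py -100 96 .06
```

```text
gap 0.19750526813242403 F rack [ 0.0781 -1.2468  5.9626] tcp in rack [-0.2385  0.0133 -0.0112] t 34.9
shift cm [-15.91   2.8   -7.06] rotvec [0.002 0.003 0.364] rows>= 6
```

Emit:
drive_tool(increments=[[255,0,0,-4,0,0,0],[255,0,0,-7,0,0,0],[255,-15.9,2.8,-7.1,0,0,0.364],[255,-15.9,2.8,-7.1,0,0,0.364],[255,-15.9,2.8,-7.1,0,0,0.364],[255,-15.9,2.8,-7.1,0,0,0.364],[255,-15.9,2.8,-7.1,0,0,0.364],[255,-15.9,2.8,-7.1,0,0,0.364],[255,-15.9,2.8,-7.1,0,0,0.364]])

```text
t: 35.8
tcp_pos: [0.5719, 0.2141, 0.0587]
tool_rot: [0.06, 0.998, 0.0, -0.001]
force: [0.1, 0.4, -1.0]
finger_gap: 0.196
```

```bash
python3 rk.py -100 96 .003
```

```text
gap 0.1961346374570969 F rack [ 0.007   0.3959 -1.0047] tcp in rack [-0.1031  0.0948  0.0587] t 35.8
shift cm [-0.33  0.12  5.57] rotvec [ 0.001 -0.003 -0.001] rows>= 4
```

Emit:
drive_tool(increments=[[255,-0.3,0.1,3,0,0,0],[255,-0.3,0.1,5,0,0,0],[255,-0.3,0.1,5.6,0,0,0],[255,-0.3,0.1,5.6,0,0,0],[255,-1.3,0.1,5.6,0,0,0],[255,-2.3,0.1,5.6,0,0,0],[255,-3.3,0.1,5.6,0,0,0],[255,-4.3,0.1,5.6,0,0,0],[255,-4.3,0.1,5.6,0,0,0]])

```text
t: 36.7
tcp_pos: [0.6205, 0.2104, 0.004]
tool_rot: [0.06, 0.998, 0.001, 0.003]
force: [0.9, -0.7, -1.6]
finger_gap: 0.195
```

```bash
python3 rk.py -17 96 .003
```

```text
gap 0.19467516172104457 F rack [ 1.0029 -0.6043 -1.6195] tcp in rack [-0.0544  0.0969  0.004 ] t 36.7
shift cm [-3.74 -0.09  0.12] rotvec [ 0.003  0.005 -0.001] rows>= 3
```

Emit:
drive_tool(increments=[[255,-1,-0.05,0.05,0,0,0],[255,-2,-0.05,0.05,0,0,0],[255,-3,-0.05,0.05,0,0,0],[255,-3.6,-0.05,0.05,0,0,0],[255,-4,-0.05,0.05,0,0,0],[255,-4,-0.05,0.05,0,0,0]])

```text
t: 37.3
tcp_pos: [0.6578, 0.2053, 0.0029]
tool_rot: [0.06, 0.998, 0.001, 0.001]
force: [-0.7, -0.6, -1.2]
finger_gap: 0.195
```

```bash
python3 rk.py
```

```text
gap 0.1947651264199841 F rack [-0.623  -0.6875 -1.1992] tcp in rack [-0.0168  0.0963  0.0029] t 37.3
```

Emit:
drive_tool(increments=[[255,-0.2,0,0,0,0,0],[255,-0.35,0,0,0,0,0],[255,-0.35,0,0,0,0,0]])

```text
t: 37.6
tcp_pos: [0.6588, 0.2051, 0.0026]
tool_rot: [0.06, 0.998, 0.001, -0.001]
force: [-2.9, 0.3, -0.7]
finger_gap: 0.201
```

```bash
python3 rk.py
```

```text
gap 0.20124167383375108 F rack [-2.948  -0.0483 -0.7437] tcp in rack [-0.0157  0.0962  0.0026] t 37.6
```

Contact at the wall. Release and go back for a look.

Emit:
drive_tool(increments=[[255,-0.2,0,0.1,0,0,0],[110,-0.2,0,0.1,0,0,0],[110,-0.2,0,0.1,0,0,0],[110,-0.2,0,0.1,0,0,0],[110,-0.2,0,0.1,0,0,0],[110,-0.2,0,0.1,0,0,0],[110,-0.2,0,-4,0,0,0],[110,-0.2,0,-8,0,0,0],[0,4,-2,-12,0,0,0],[0,9,-7,-16,0,0,0],[0,14,-12,-20,0,0,0],[0,17,-15,-22,0,0,0],[0,17,-15,-22,0,0,0],[0,17,-15,-22,0,0,0],[0,17,-15,-22,0,0,0]])

```text
t: 39.1
tcp_pos: [0.4725, 0.0749, 0.2244]
tool_rot: [0.061, 0.998, 0.001, 0.002]
force: [-0.1, 1.1, -0.2]
finger_gap: 0.999
```

```bash
python3 -c "
from tools import *
look('w16')
inc([.4336,.0450,.06],180+np.degrees(.203))"
```

```text
[0.4738 0.0755 0.2236]
blue [291.2 136.5] [ 0.434   0.0448  0.2048 -0.0029] err 0.035 rack [-0.2198 -0.0896 -0.0029]
blue [211.1 138.7] [ 0.4248 -0.0594  0.0279 -0.0082] err 0.056 rack [-0.2166 -0.1942 -0.0082]
red [290.8 280.8] [0.6394 0.0136 0.04  ]
shift cm [ 3.69 -3.55 16.34] rotvec [ 0.002  0.004 -0.324] rows>= 6
```

Emit:
drive_tool(increments=[[0,3.7,-3.5,12,0,0,-0.324],[0,3.7,-3.5,14,0,0,-0.324],[0,3.7,-3.5,16.3,0,0,-0.324],[0,3.7,-3.5,16.3,0,0,-0.324],[0,3.7,-3.5,16.3,0,0,-0.324],[0,3.7,-3.5,16.3,0,0,-0.324]])

```text
t: 39.75
tcp_pos: [0.4341, 0.0462, 0.0588]
tool_rot: [-0.102, 0.995, 0.001, 0.001]
force: [0.0, -1.0, 0.1]
finger_gap: 0.999
```

```bash
python3 -c "
from h import *
inc([.4338,.0449,-.0130],180+np.degrees(.204))"
```

```text
shift cm [ 0.06 -0.14  7.18] rotvec [0.002 0.002 0.001] rows>= 4
```

Emit:
drive_tool(increments=[[0,0.05,-0.1,3,0,0,0],[0,0.05,-0.1,5.5,0,0,0],[0,0.05,-0.1,7.1,0,0,0],[0,0.05,-0.1,7.1,0,0,0],[255,0.05,-0.1,7.1,0,0,0],[255,0.05,-0.1,7.1,0,0,0],[255,0.05,-0.1,7.1,0,0,0],[255,0.05,-0.1,7.1,0,0,0],[255,0.05,-0.1,7.1,0,0,0],[255,0.05,-0.1,7.1,0,0,0],[255,0.05,-0.1,7.1,0,0,0],[255,0.05,-0.1,7.1,0,0,0]], force=60)

```text
t: 40.95
tcp_pos: [0.4332, 0.045, -0.0109]
tool_rot: [-0.102, 0.995, 0.001, 0.002]
force: [0.3, -0.0, 6.5]
finger_gap: 0.202
```

```bash
python3 rk.py -100 32 .06
```

```text
gap 0.20220455906640164 F rack [0.3254 0.0336 6.495 ] tcp in rack [-0.2207 -0.0896 -0.0109] t 40.95
shift cm [-15.33   7.71  -7.04] rotvec [0.001 0.003 0.323] rows>= 6
```

Emit:
drive_tool(increments=[[255,0,0,-4,0,0,0],[255,0,0,-7,0,0,0],[255,-15.3,7.7,-7,0,0,0.323],[255,-15.3,7.7,-7,0,0,0.323],[255,-15.3,7.7,-7,0,0,0.323],[255,-15.3,7.7,-7,0,0,0.323],[255,-15.3,7.7,-7,0,0,0.323],[255,-15.3,7.7,-7,0,0,0.323],[255,-15.3,7.7,-7,0,0,0.323]])

```text
t: 41.85
tcp_pos: [0.5645, 0.1506, 0.0581]
tool_rot: [0.06, 0.998, 0.001, -0.001]
force: [0.2, -0.9, -1.3]
finger_gap: 0.201
```

```bash
python3 rk.py -100 32 .003
```

```text
gap 0.20075773797299248 F rack [ 0.2963 -0.8257 -1.2626] tcp in rack [-0.1028  0.0309  0.0581] t 41.85
shift cm [-0.3   0.1   5.51] rotvec [ 0.001 -0.002  0.   ] rows>= 4
```

Emit:
drive_tool(increments=[[255,-0.3,0.05,3,0,0,0],[255,-0.3,0.05,5,0,0,0],[255,-0.3,0.05,5.6,0,0,0],[255,-0.3,0.05,5.6,0,0,0],[255,-1.3,0.05,5.6,0,0,0],[255,-2.3,0.05,5.6,0,0,0],[255,-3.3,0.05,5.6,0,0,0],[255,-4.3,0.05,5.6,0,0,0],[255,-4.3,0.05,5.6,0,0,0]])

```text
t: 42.75
tcp_pos: [0.6126, 0.1464, 0.0033]
tool_rot: [0.06, 0.998, 0.001, 0.003]
force: [0.7, -0.6, -1.5]
finger_gap: 0.195
```

```bash
python3 rk.py -17 32 .003
```

```text
gap 0.19468471588161315 F rack [ 0.7274 -0.4773 -1.5365] tcp in rack [-0.0546  0.0325  0.0033] t 42.75
shift cm [-3.76 -0.05  0.04] rotvec [ 0.002  0.005 -0.   ] rows>= 3
```

Emit:
drive_tool(increments=[[255,-1,0,0.05,0,0,0],[255,-2,0,0.05,0,0,0],[255,-3,0,0.05,0,0,0],[255,-3.6,0,0.05,0,0,0],[255,-4,0,0.05,0,0,0],[255,-4,0,0.05,0,0,0]])

```text
t: 43.35
tcp_pos: [0.65, 0.1419, 0.0023]
tool_rot: [0.059, 0.998, 0.001, 0.001]
force: [-1.4, 0.1, -2.7]
finger_gap: 0.2
```

```bash
python3 rk.py
```

```text
gap 0.2000880837050046 F rack [-1.3956 -0.0915 -2.6797] tcp in rack [-0.0169  0.0324  0.0023] t 43.35
```

Emit:
drive_tool(increments=[[255,-0.2,0,0,0,0,0],[255,-0.4,0,0,0,0,0],[255,-0.4,0,0,0,0,0]])

```text
t: 43.65
tcp_pos: [0.6513, 0.1418, 0.002]
tool_rot: [0.059, 0.998, 0.001, -0.001]
force: [-3.6, 0.1, 0.0]
finger_gap: 0.194
```

```bash
python3 rk.py
```

```text
gap 0.19392387554315507 F rack [-3.547  -0.3406  0.049 ] tcp in rack [-0.0156  0.0324  0.002 ] t 43.65
```

Emit:
drive_tool(increments=[[255,-0.2,0,0.1,0,0,0],[130,-0.2,0,0.1,0,0,0],[130,-0.2,0,0.1,0,0,0],[130,-0.2,0,0.1,0,0,0],[130,-0.2,0,0.1,0,0,0],[130,-0.2,0,0.1,0,0,0],[130,-0.2,0,-4,0,0,0],[130,-0.2,0,-8,0,0,0],[0,4,-4,-12,0,0,0],[0,9,-9,-16,0,0,0],[0,14,-14,-20,0,0,0],[0,17,-18,-22,0,0,0],[0,17,-18,-22,0,0,0],[0,17,-18,-22,0,0,0],[0,17,-18,-22,0,0,0]])

```text
t: 45.15
tcp_pos: [0.4613, -0.0193, 0.224]
tool_rot: [0.061, 0.998, 0.0, 0.002]
force: [-0.3, -0.4, -0.1]
finger_gap: 0.997
```

```bash
python3 -c "
from tools import *
look('w17')
inc([.4240,-.0570,.06],180+np.degrees(.0285))"
```

```text
[ 0.4627 -0.0185  0.2232]
blue [286.1 138.5] [ 0.4245 -0.0567  0.0306 -0.0039] err 0.03 rack [-0.2172 -0.1916 -0.0039]
blue [446.2 277.8] [ 0.8822  0.2861  0.4314 -0.3241] err 0.569 rack [ 0.1964  0.2033 -0.3241]
blue [487.  279.4] [ 0.7531  0.2766  0.6471 -0.1215] err 0.27 rack [ 0.0694  0.1784 -0.1215]
red [356.2 280.6] [0.6393 0.0148 0.04  ]
shift cm [ 3.45 -4.32 16.3 ] rotvec [ 0.001  0.005 -0.15 ] rows>= 6
```

Emit:
drive_tool(increments=[[0,3.4,-4.3,12,0,0,-0.152],[0,3.4,-4.3,14,0,0,-0.152],[0,3.4,-4.3,16.3,0,0,-0.152],[0,3.4,-4.3,16.3,0,0,-0.152],[0,3.4,-4.3,16.3,0,0,-0.152]])

```text
t: 45.7
tcp_pos: [0.4222, -0.0547, 0.0554]
tool_rot: [-0.016, 1.0, 0.003, -0.003]
force: [-0.3, -0.6, 0.3]
finger_gap: 1.0
```

```bash
python3 -c "
from h import *
inc([.4242,-.0565,-.0130],180+np.degrees(.03))
c=load('w17')[0]; v=np.load('rack.npy'); r=R.from_euler('z',-v[2]).as_matrix()
for p in ((446.2,277.8),(487,279.4),(356.2,280.6)): print(r@(onz(c,p,.05)-[v[0],v[1],0]))"
```

```text
shift cm [-0.24 -0.22  6.84] rotvec [ 0.005 -0.006  0.003] rows>= 4
[-0.0239  0.0316  0.05  ]
[-0.021   0.0904  0.05  ]
[-0.0196 -0.0966  0.05  ]
```

Emit:
drive_tool(increments=[[0,0,0.05,3,0,0,0],[0,0,0.05,5.5,0,0,0],[0,0,0.05,7,0,0,0],[0,0,0.05,7.1,0,0,0],[255,0,0.05,7.1,0,0,0],[255,0,0.05,7.1,0,0,0],[255,0,0.05,7.1,0,0,0],[255,0,0.05,7.1,0,0,0],[255,0,0.05,7.1,0,0,0],[255,0,0.05,7.1,0,0,0],[255,0,0.05,7.1,0,0,0],[255,0,0.05,7.1,0,0,0]], force=60)

```text
t: 46.9
tcp_pos: [0.4249, -0.0554, -0.0115]
tool_rot: [-0.017, 1.0, 0.001, 0.001]
force: [-0.1, 0.4, 6.1]
finger_gap: 0.197
```

```bash
python3 rk.py -100 -32 .06
```

```text
gap 0.19718145250329933 F rack [-0.1463  0.361   6.1108] tcp in rack [-0.217  -0.1902 -0.0115] t 46.9
shift cm [-13.99  13.87  -7.1 ] rotvec [0.001 0.003 0.152] rows>= 7
```

Emit:
drive_tool(increments=[[255,0,0,-4,0,0,0],[255,0,0,-7,0,0,0],[255,-14,13.9,-7.1,0,0,0.152],[255,-14,13.9,-7.1,0,0,0.152],[255,-14,13.9,-7.1,0,0,0.152],[255,-14,13.9,-7.1,0,0,0.152],[255,-14,13.9,-7.1,0,0,0.152],[255,-14,13.9,-7.1,0,0,0.152],[255,-14,13.9,-7.1,0,0,0.152]])

```text
t: 47.8
tcp_pos: [0.5574, 0.0879, 0.0585]
tool_rot: [0.059, 0.998, 0.001, -0.001]
force: [-0.4, -0.0, -1.8]
finger_gap: 0.199
```

```bash
python3 rk.py -100 -32 .003
```

```text
gap 0.19887606614714817 F rack [-0.3706 -0.0486 -1.8072] tcp in rack [-0.1025 -0.0322  0.0585] t 47.8
shift cm [-0.26  0.01  5.55] rotvec [ 0.001 -0.002  0.   ] rows>= 4
```

Emit:
drive_tool(increments=[[255,-0.3,0,3,0,0,0],[255,-0.3,0,5,0,0,0],[255,-0.3,0,5.6,0,0,0],[255,-0.3,0,5.6,0,0,0],[255,-1.3,0,5.6,0,0,0],[255,-2.3,0,5.6,0,0,0],[255,-3.3,0,5.6,0,0,0],[255,-4.3,0,5.6,0,0,0],[255,-4.3,0,5.6,0,0,0]])

```text
t: 48.7
tcp_pos: [0.6055, 0.0829, 0.0038]
tool_rot: [0.059, 0.998, 0.001, 0.003]
force: [0.3, -0.6, -1.2]
finger_gap: 0.199
```

```bash
python3 rk.py -17 -32 .003
```

```text
gap 0.19872476127121685 F rack [ 0.329  -0.5413 -1.1518] tcp in rack [-0.0541 -0.0314  0.0038] t 48.7
shift cm [-3.71 -0.06  0.1 ] rotvec [0.002 0.006 0.   ] rows>= 3
```

Emit:
drive_tool(increments=[[255,-1,0,0.05,0,0,0],[255,-2,0,0.05,0,0,0],[255,-3,0,0.05,0,0,0],[255,-3.6,0,0.05,0,0,0],[255,-4,0,0.05,0,0,0],[255,-4,0,0.05,0,0,0]])

```text
t: 49.3
tcp_pos: [0.6427, 0.0784, 0.0026]
tool_rot: [0.059, 0.998, 0.001, 0.001]
force: [0.0, 0.1, -2.7]
finger_gap: 0.195
```

```bash
python3 rk.py
```

```text
gap 0.19475806447435112 F rack [ 0.0273  0.1335 -2.6513] tcp in rack [-0.0166 -0.0315  0.0026] t 49.3
```

Emit:
drive_tool(increments=[[255,-0.2,0,0,0,0,0],[255,-0.4,0,0,0,0,0],[255,-0.4,0,0,0,0,0]])

```text
t: 49.6
tcp_pos: [0.6454, 0.0782, 0.0026]
tool_rot: [0.059, 0.998, 0.001, -0.0]
force: [-1.0, -0.0, -2.0]
finger_gap: 0.194
```

```bash
python3 rk.py
```

```text
gap 0.1944918337388728 F rack [-0.9936 -0.1576 -2.0164] tcp in rack [-0.0139 -0.0314  0.0026] t 49.6
```

Emit:
drive_tool(increments=[[255,-0.2,0,0,0,0,0],[255,-0.2,0,0,0,0,0]])

```text
t: 49.8
tcp_pos: [0.6453, 0.0782, 0.0023]
tool_rot: [0.059, 0.998, 0.001, -0.002]
force: [-5.0, 0.2, 1.1]
finger_gap: 0.201
```

```bash
python3 rk.py
```

```text
gap 0.20101892463562887 F rack [-4.9381 -0.4225  1.1213] tcp in rack [-0.014  -0.0314  0.0023] t 49.8
```

Home. Release and take a final look.

Emit:
drive_tool(increments=[[255,-0.1,0,0.1,0,0,0],[130,-0.1,0,0.1,0,0,0],[130,-0.1,0,0.1,0,0,0],[130,-0.1,0,0.1,0,0,0],[130,-0.1,0,0.1,0,0,0],[130,-0.1,0,0.1,0,0,0],[130,-0.1,0,-4,0,0,0],[130,-0.1,0,-8,0,0,0],[130,4,0,-12,0,0,0],[130,9,-8,-16,0,0,0],[130,10,-15,-18,0,0,0],[130,10,-18,-18,0,0,0],[130,10,-18,-18,0,0,0],[130,10,-18,-18,0,0,0]])

```text
t: 51.2
tcp_pos: [0.527, -0.0944, 0.1843]
tool_rot: [0.062, 0.998, -0.001, 0.002]
force: [1.9, 0.7, 0.5]
finger_gap: 0.489
```

Run:
```python
from fit import *
c,im=shot("wrist","w20"); d,im2=shot("side","s20"); v=np.load("rack.npy"); r=R.from_euler("z",-v[2]).as_matrix()
print(manip.sense()["tcp_pos"])
for col in ("blue","red"):
    for x,s in blobs(im,col,40): print(col,x,r@(onz(c,x,.05)-[v[0],v[1],0]))
ps=proj(c,world(v,(-20,0,30))).astype(int)
o=np.zeros((600,800,3),np.uint8); o[:400,:640]=im; o[400:,:]=cv2.resize(im2[140:240,260:460],(800,400),interpolation=2)[60:260]
cv2.imwrite("pics/v20.png",o)
# fit tools: joint over wrist+side from known slot poses
for y,P in ((-96,KE),(-32,GA),(32,GA),(96,GA)):
    print(y,[proj(c,world(v,l)).round(0).tolist() for l in ((-28,y,58),(-6,y,58),(-34,y,18))])
```

```text
[ 0.5272 -0.0908  0.183 ]
blue [467.6 248.2] [-0.0195 -0.0363  0.05  ]
blue [518.8 247.7] [-0.0199  0.0258  0.05  ]
blue [569.8 247.2] [-0.0204  0.0875  0.05  ]
red [416.5 248.8] [-0.0189 -0.0983  0.05  ]
-96 [[421.0, 245.0], [419.0, 262.0], [412.0, 226.0]]
-32 [[476.0, 245.0], [472.0, 261.0], [461.0, 226.0]]
32 [[530.0, 245.0], [526.0, 261.0], [510.0, 226.0]]
96 [[584.0, 245.0], [579.0, 261.0], [559.0, 226.0]]
```

View pics/v20.png

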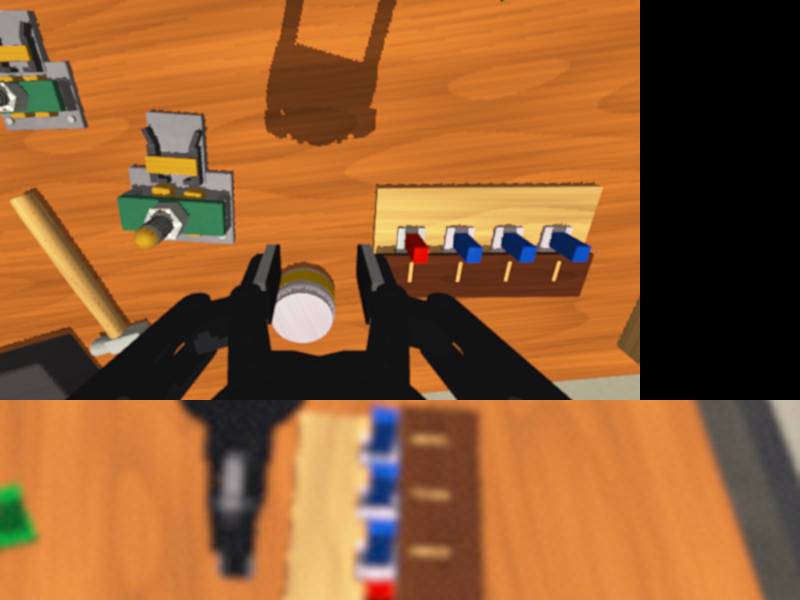

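All four tools stand side by side, fully home in the rack (handles at px (417,245), (467,245), (518,245), (572,245)), and the bystanders are in place. Hand in.

```bash
python3 -c "
from h import *
print(manip.sense()['t']); print(manip.sign_off())"
```

```text
51.3
the job is handed in; nothing more can be done
None
```

I've handed the job in at t ≈ 51 s. The hand-in gives no verdict, so the results below rest on my own checks.

- **Key and nut:** I slid the key in until it touched its stops at jig x ≈ -94 mm. I then turned the nut clockwise from about 1.05 rad in one turn. After release its red mark read about 3.03 rad (± 0.06). The finger gap widened at the end of the turn, as if the nut had stopped.
- **Rack:** The key and all three blue gauges are in the four slots, one to a slot. Each was pushed until it met the back wall (3–5 N). The last picture shows all four handles at the same depth. The tin, hammer and both jigs were where they should be; I didn't re-measure the copper block or the bystanders.

**Failed or disagreed:**
- **First grasp missed:** The fingers really end about 38 mm short of the reported TCP, so the first close on the key caught nothing. I corrected for that afterwards.
- **Jig heading:** Estimates varied by about ± 0.01 rad, within the guides' clearance.
- **Nut torque:** The moment sensor never showed a clear rise when the nut came tight. Tightness is judged only from the mark, the jaw angle and the finger gap.
- **Screw angle:** I couldn't measure it directly. I infer 0.05–0.1 rad, inside the key's play.

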